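# Load a glass cup into the push dispenser with a paddle

## Task

Pick up the paddle by its wooden handle with the amber glass cup standing on its tip, carry it level to the push dispenser and set the cup down on the two rails just inside the mouth, the blade dropping into the slot between them. Then slide the cup in with the paddle until it meets the hidden sprung buffer and press until the buffer clearly gives, gently, because glass breaks if pushed hard; ease off, leaving the cup against the buffer, and lay the paddle back flat on the cork mat. Keep your fingers off the cup, never tip it, and leave everything else alone.

Things in the scene. Friction and masses are not known exactly. Their poses are not given: they have to be found in the camera images.
- cup_mid (a point): Amber glass cup with a thin gold rim, straight-sided, 56 mm across, 50 mm tall, 90 g give or take. The point is its centre, 25 mm above its base; z is up. It starts standing on the paddle's tip against the two ball pins.
- paddle_grip (a point): Handle of a flat steel paddle (250 g in all): an upright teak block 24 mm along x, 32 mm along y, reaching from 5 to 80 mm above the blade's underside. The point is the block's centre, 42.5 mm above the blade's underside. x points along the blade to its tip, z up.
- paddle_tip (a point): Same paddle: the spot on the blade's top where the cup stands, 124.5 mm ahead (x) of the handle's centre and 5 mm above the underside. Blade 28 mm wide, 5 mm thick, ends 14.5 mm ahead of here, flat underneath. Two pins behind here (32 mm back, 9 mm either side of the middle line) end in 10 mm balls centred 20 mm above the blade's top; the cup's rear rests on both balls.
- dispenser: Fixed push dispenser: white rails, clear acrylic sides, dark wood roof at the rear with two green cups on it. Origin on the counter in the middle of the open mouth (front ends of the rails); x points into the channel, y across, z up. Roof: from 75 mm in, underside 102 mm and top 110 mm above the counter, the cups on it to 160 mm.
- mouth (a point): Same dispenser: middle of the mouth at the height of the rail tops, 40 mm above the counter; axes as the dispenser's. The slot between the rails is 36 mm wide, open at the front, its floor 32 mm below here. Clear side walls 35 mm tall above the rails: 64 mm apart, flaring to 74 mm in the first 35 mm. Good place to set the cup down: its centre 10 to 25 mm inside (x).
- channel (a point): Same dispenser: 53 mm inside the mouth, at rail-top height. A red sprung buffer bar, 10 mm thick, centred 11 mm above the rails (so push with the blade's top about 9 mm below rail tops), faces the mouth on an adjustable stop, set anew each time and not measured: a cup meets it with its centre anywhere from 17 mm before to 17 mm beyond here. It gives from 1 N, 4.5 mm at 6 N, then is hard. 5 N at the hand for 0.5 s is a clear press; over 15 N breaks glass.
- mat_top (a point): Fixed brown cork mat 210 x 90 mm, 4 mm thick, under the paddle; the point is the centre of its top, x along its length. The paddle starts along it with its handle about 55 mm behind the point (towards -x) and is to be laid back so.
- jebena: Bystander, loose: dark clay coffee pot, round belly 132 mm across, 200 mm tall; origin at the centre of its underside.
- grinder: Bystander, loose: steel hand grinder 84 mm across, 190 mm tall, crank with a wooden handle; origin at the centre of its underside.
- tin: Bystander, loose: round copper-coloured tin 100 mm across, 88 mm tall, steel clip-on lid; origin at the centre of its underside.
- sugar_bowl: Bystander, loose: white bowl 90 mm across with a blue lid, 80 mm tall; origin at the centre of its underside.
- spare_cup1: Bystander, loose: green glass cup, 56 mm across, 50 mm tall; origin at the centre of its underside.
- spare_cup2: Bystander, loose: green glass cup, 56 mm across, 50 mm tall; origin at the centre of its underside.
- scoop: Bystander, loose: small steel scoop with a 100 mm wooden handle, lying flat; origin at the centre of its underside.
Mind the look-alikes: they are no part of the job. There is more than one size of the part that bears mat_top; the job needs the smallest.

How it is judged:
On the way, in this order (a step that is already met when the one before it is completed fails the run):
1. the cup is carried, standing on the lifted paddle (height (world z) of cup_mid above 0.058 m and horizontal distance between cup_mid and paddle_grip between 0.11 and 0.14 m and contact force between cup and paddle above 0.2 N and contact force between the fingers and paddle above 1 N), for 0.2 s.
2. the cup stands on both rails inside the mouth with the blade dropped clear beneath it, not yet pressed on the buffer (y of cup_mid in the frame of dispenser between -0.008 and 0.008 m and z of cup_mid in the frame of dispenser between 0.061 and 0.07 m and angle between cup_mid's own z axis and vertical below 0.12 rad and x of cup_mid in the frame of dispenser above 0 m and z of cup_mid in the frame of paddle_grip above -0.0105 m and contact force between cup and buffer_c0 below 1 N), for 0.1 s.
3. the paddle presses the cup on the buffer with more than 2 N (y of cup_mid in the frame of dispenser between -0.008 and 0.008 m and z of cup_mid in the frame of dispenser between 0.061 and 0.07 m and angle between cup_mid's own z axis and vertical below 0.12 rad and contact force between cup and buffer_c0 above 2 N and contact force between cup and paddle above 1.5 N), for 0.2 s.
At the end, for the whole second after the job is handed in: The amber cup stands upright (0.12 rad) and at rest on both rails, within 8 mm of the middle line and 4 mm of the buffer; the paddle lies released, flat (0.08 rad), along the mat (0.35 rad), handle in its -x half 25 to 85 mm from its centre, within 30 mm of its middle line (y of cup_mid in the frame of dispenser between -0.008 and 0.008 m and z of cup_mid in the frame of dispenser between 0.061 and 0.07 m and angle between cup_mid's own z axis and vertical below 0.12 rad and horizontal distance between cup_mid and buffer_c0 below 0.0375 m and linear speed of each of cup, paddle below 0.01 m/s and horizontal distance between paddle_grip and mat_top between 0.025 and 0.085 m and angle between the x axis of paddle_grip and the x axis of mat_top, either way round below 0.35 rad and x of paddle_grip in the frame of mat_top below 0 m and y of paddle_grip in the frame of mat_top between -0.03 and 0.03 m and angle between paddle_grip's own z axis and vertical below 0.08 rad and height (world z) of paddle_grip below 0.052 m); the robot touches nothing.
It fails at once if the cup is tipped by more than 0.35 rad (angle between cup_mid's own z axis and vertical above 0.35 rad).
It fails at once if the robot's fingers or arm touch the cup (contact force between cup and the fingers above 0.3 N or contact force between cup and the arm above 0.3 N).
It fails at once if the cup is pushed on the dispenser or its buffer with more than 15 N (contact force between cup and dispenser above 15 N).
It fails at once if the paddle or the robot knocks the dispenser with more than 20 N (contact force between any of paddle, the fingers, the arm and dispenser above 20 N).
It fails at once if a bystander is moved by more than 20 mm (distance of any of jebena, grinder, tin, sugar_bowl, spare_cup1, spare_cup2, scoop from where it was at the start of the episode above 0.02 m).
It also fails if it takes over 72 s, if anything falls off the work surface, if the arm or the gripper's body presses on something with over 40 N, if the wrist force passes 120 N, or if a joint passes its speed limit or range.

## Robot

A 7-joint arm with a two-finger parallel gripper is mounted at the origin on the work surface. World frame = base frame: x ahead of the robot, y to its left, z up, the work surface at z = 0. Lengths are in m, angles in rad, forces in N, time in s.
With the tool pointing down it reaches from about 0.425 to 0.925 m from the base axis. Payload 6.8 kg.
Tool frame: the origin (TCP) lies midway between the tips of the shut fingers; the grasp point (between the pads) lies 19 mm behind it; x points along the fingers, y is the direction in which the jaws open and shut, and the axes are right-handed (so a half turn about x gives the same grasp; the last joint's range is limited). The gripper opens to 88 mm and grips with 3 to 60 N. Pads are 20 mm wide; open, the fingers measure 115 mm over their backs; the gripper's body (75 mm by 178 mm) begins 61 mm behind the grasp point.
Start: joints at [1.022, 0.477, 0.022, 1.555, -0.011, 1.109, -0.083], TCP at [0.288, -0.61, 0.223] pointing down, gripper open.
Joint ranges: [-2.96, 2.96], [-0.34, 2.1], [-1.41, 1.46], [0.24, 2.44], [-1.37, 4.51], [0.17, 1.92], [-2.96, 2.96]. Speed limits (rad/s): [2.39, 2.39, 3.14, 3.14, 3.14, 3.14, 3.14].

## Interface

Orientations are given as a 3x3 rotation matrix whose columns are the frame's x, y, z axes.
In Python, from bench import bot gives the robot as it stands.
- The arm moves only by the shell command python3 -m crank 'ROWS' [OPENING] [FORCE]. ROWS is JSON, a list that holds one entry, the list of rows, each a list of 4 numbers: the shift along the tool's x, y, z in mm, then the turn about the tool's x in rad. A call has exactly 8 rows; each row is the pose to reach, as a shift and turn from the pose commanded when the call began, along the tool's axes at that moment; what a row does not reach only later rows make up. A row lasts 1/8 s, in which the tool goes at most 62.5 mm and 10.7 degrees, less where a joint would pass 70% of its speed; a pose out of reach is approached as far as the arm can. A call with a gripper value outside its range is refused whole. OPENING is the finger opening in mm, from 0 to 87.8, set as the call begins (- or left out, the last holds). The fingers move at their own pace and stop on an object; FORCE is the grip in N (left out, the last holds). Time passes only in rows, so rows that repeat a pose let the fingers close, or fill a call up. It gives the time, the measured TCP pose, the force and the opening at its end, in the units of the state.
- bot.get_obs(): the state, without advancing time (a new reading comes with each control period).
- bot.snapshot(name): name is "side" or "top"; returns a dict with "image" (480x640x3 uint8, red, green, blue), "fovy" (degrees; the focal length in pixels is half the picture's height over the tangent of half this angle, whatever the lens; pixels are square), "cx", "cy" (the principal point, pixels), "extrinsics" (4x4, takes a point from camera to world coordinates). Camera axes: x right, y down, z forward; pixel columns grow to the right and rows downward; lengths in m; the calibration is good to about 2 mm. A picture is of the moment at which its call begins. There is no depth.
- bot.job_done(): hands the job in, once; it reports no verdict.
The state is a dict: "time": time; "q": joint angles; "joint_velocities": joint speeds; "joint_torque": joint torques, N m; "position": TCP position; "tcp_rot": TCP orientation; "ft_force": force on the tool from outside, world axes, zero at the start; "ft_torque": the same for the moment, N m; "gripper_width": finger opening in m.
Only numpy, scipy, OpenCV 4.12 (cv2) and the standard library are available. Lean on these libraries where they do the work, as an engineer would, in place of code of your own. Each camera call takes 0.05 s, during which the arm holds its last target.

## Working session

There is one attempt and no reset: what is moved stays moved. The work goes in short steps, Python scripts to look and compute and a shell command to move; the robot and the scene stay as the last step left them, time stands still between calls to the robot, and variables do not carry over. Pictures are saved under pics/ and viewed, and the job is handed in when it is done.

```bash
ls; mkdir -p pics; python3 - <<'E'
from bench import bot
import cv2,numpy as np
o=bot.get_obs(); print({k:np.round(v,3).tolist() for k,v in o.items()})
for n in("side","top"):
    s=bot.snapshot(n); cv2.imwrite(f"pics/{n}0.png",s["image"][:,:,::-1]); print(n,s["fovy"],s["cx"],s["cy"],np.round(s["extrinsics"],4).tolist())
    np.savez(f"pics/{n}0.npz",**s)
E
```

```text
pics
{'time': 0.0, 'q': [1.022, 0.478, 0.022, 1.556, -0.011, 1.109, -0.083], 'joint_velocities': [0.001, -0.002, -0.001, 0.001, 0.001, -0.001, -0.002], 'joint_torque': [0.0, -58.285, 1.534, -27.26, -0.054, 0.017, 0.0], 'position': [0.288, -0.61, 0.222], 'tcp_rot': [[-0.001, 0.427, -0.904], [0.002, -0.904, -0.427], [-1.0, -0.002, 0.0]], 'ft_force': [-0.132, -0.349, 0.308], 'ft_torque': [-0.03, -0.014, 0.037], 'gripper_width': 0.088}
side 51.980517742017554 315.05415031890686 235.2819539393977 [[-0.7316, -0.4764, 0.4876, -0.0211], [-0.6816, 0.4983, -0.5358, 0.5796], [0.0122, -0.7244, -0.6893, 0.8109], [0.0, 0.0, 0.0, 1.0]]
top 45.964550595339254 322.0803961294715 236.29608912409626 [[-0.0231, -0.9887, 0.1478, 0.2747], [-0.9997, 0.024, 0.0041, -0.0443], [-0.0076, -0.1477, -0.989, 1.5928], [0.0, 0.0, 0.0, 1.0]]
```

View pics/side0.png

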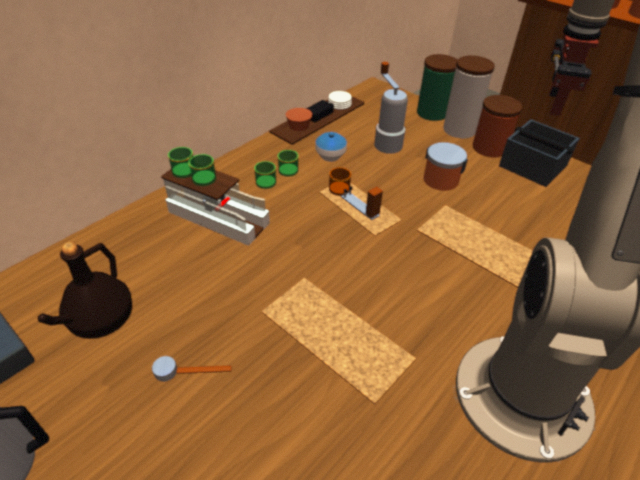

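View pics/top0.png

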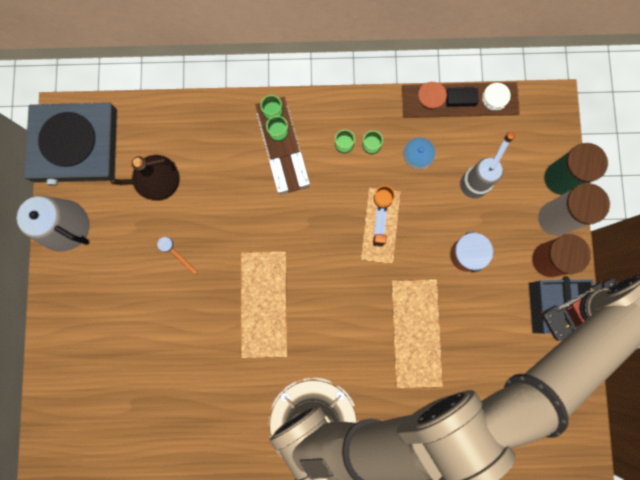

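The side view shows the dispenser mouth near (258,222), the paddle handle at (374,202), the cup at (340,181). The top view has the mouth near (291,187), the cup at (384,198), the handle at (380,239). The smallest mat is the one under the paddle.

```bash
cat > h.py <<'E'
import numpy as np,cv2
def load(n): return dict(np.load(f"pics/{n}.npz"))
def ray(s,p):
    f=s["image"].shape[0]/2/np.tan(np.radians(float(s["fovy"]))/2)
    d=np.array([(p[0]-s["cx"])/f,(p[1]-s["cy"])/f,1.]);E=s["extrinsics"]
    d=E[:3,:3]@d; return E[:3,3],d/np.linalg.norm(d)
def plane(s,p,z):
    o,d=ray(s,p); return o+d*(z-o[2])/d[2]
def tri(s1,p1,s2,p2):
    o1,d1=ray(s1,p1);o2,d2=ray(s2,p2)
    t=np.linalg.lstsq(np.c_[d1,-d2],o2-o1,rcond=None)[0]
    a,b=o1+t[0]*d1,o2+t[1]*d2
    return (a+b)/2,np.linalg.norm(a-b)
def proj(s,P):
    E=np.linalg.inv(s["extrinsics"]);c=E[:3,:3]@np.asarray(P)+E[:3,3]
    f=s["image"].shape[0]/2/np.tan(np.radians(float(s["fovy"]))/2)
    return c[:2]/c[2]*f+np.array([s["cx"],s["cy"]])
def crop(s,x,y,w,h,k,name):
    im=s["image"][y:y+h,x:x+w,::-1]
    cv2.imwrite(f"pics/{name}.png",cv2.resize(im,None,fx=k,fy=k,interpolation=cv2.INTER_CUBIC))
E
python3 - <<'E'
from h import *
s=load("side0");t=load("top0")
crop(t,350,180,64,90,7,"ct_mat0")
crop(t,240,85,80,112,5,"ct_disp0")
crop(s,315,155,100,85,8,"cs_mat0")
crop(s,155,140,125,105,6,"cs_disp0")
E
```

```text
(no output)
```

View pics/ct_mat0.png

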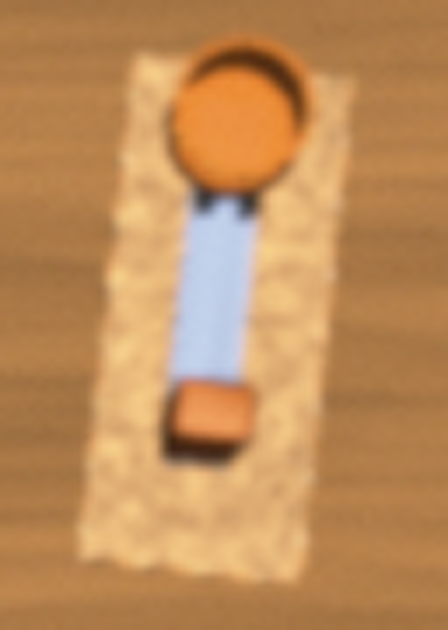

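View pics/ct_disp0.png

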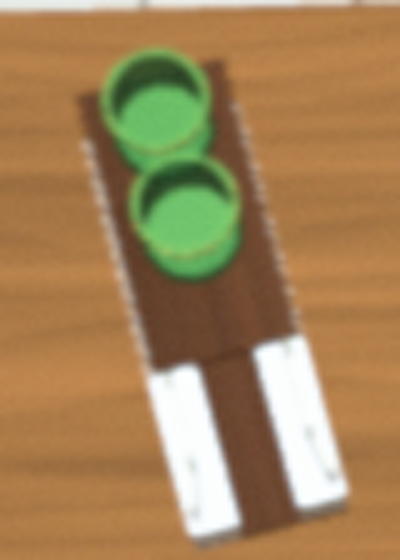

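View pics/cs_mat0.png

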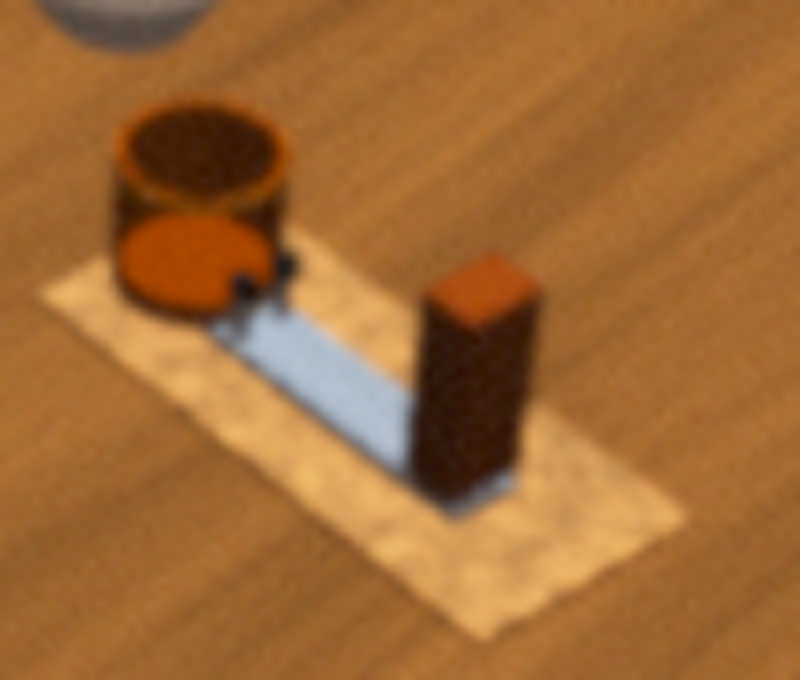

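View pics/cs_disp0.png

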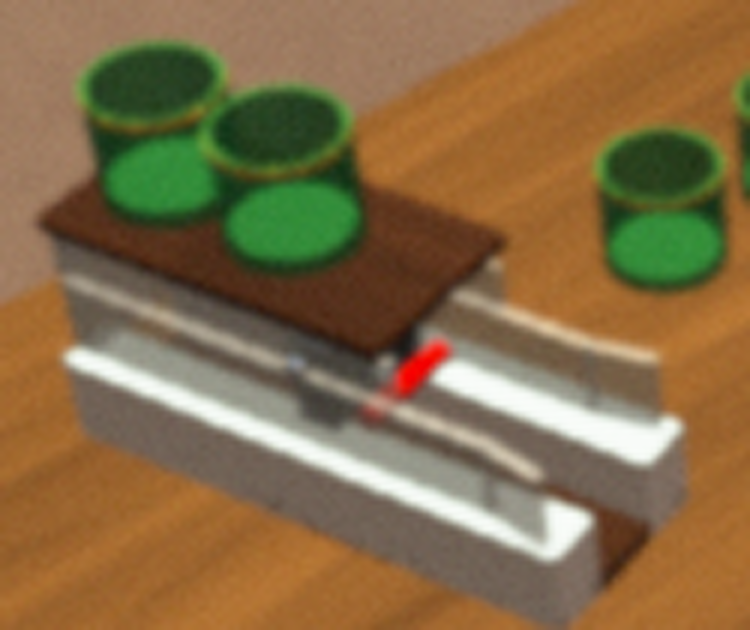

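The crops show clear corners on the handle top, mat and rail front edges. I'll triangulate those in both views and check them against the stated sizes.

```bash
python3 - <<'E'
from h import *
np.set_printoptions(precision=4,suppress=True)
s=load("side0");t=load("top0")
def u(c,x,y,k): return ((c[0]+.5)/k-.5+x,(c[1]+.5)/k-.5+y)
tm=lambda c:u(c,350,180,7); td=lambda c:u(c,240,85,5); sm=lambda c:u(c,315,155,8); sd=lambda c:u(c,155,140,6)
def show(nm,a,b):
    P,e=tri(t,a,s,b); print(nm,P,"gap",round(e,4)); return P
# handle top corners: FL,FR,BR,BL (image top = +x)
H=[show("hand",tm(a),sm(b)) for a,b in [((180,382),(425,290)),((255,382),(490,255)),((250,440),(543,288)),((174,440),(478,328))]]
print("centre",np.mean(H,0))
M=[show("mat",tm(a),sm(b)) for a,b in [((135,55),(40,293)),((300,580),(688,515)),((82,557),(485,640))]]
Mt=[plane(t,tm(c),.004) for c in [(135,55),(352,82),(300,580),(82,557)]]
print("mat top-only",np.array(Mt),np.mean(Mt,0),np.linalg.norm(Mt[0]-Mt[3]),np.linalg.norm(Mt[0]-Mt[1]),np.linalg.norm(Mt[1]-Mt[2]))
Ms=[plane(s,sm(c),.004) for c in [(40,293),(688,515),(485,640)]];print("mat side",np.array(Ms))
D=[show("rail",td(a),sd(b)) for a,b in [((190,537),(548,556)),((242,526),(593,515)),((299,510),(650,462)),((349,493),(683,425))]]
print(np.mean(D,0))
Dt=[plane(t,td(c),.04) for c in [(190,537),(242,526),(299,510),(349,493)]];print("rail top-only",np.array(Dt),np.mean(Dt,0))
Dr=[plane(t,td(c),.04) for c in [(148,372),(198,362),(255,348),(303,335)]];print(np.array(Dr))
Ds=[plane(s,sd(c),.04) for c in [(548,556),(593,515),(650,462),(683,425)]];print("rail side",np.array(Ds),np.mean(Ds,0))
E
```

```text
hand [ 0.5032 -0.1805  0.0877] gap 0.0028
hand [ 0.5024 -0.2099  0.0848] gap 0.0015
hand [ 0.48   -0.2068  0.0862] gap 0.0021
hand [ 0.4809 -0.1773  0.0876] gap 0.003
centre [ 0.4916 -0.1936  0.0866]
mat [ 0.6505 -0.1744  0.0091] gap 0.002
mat [ 0.4335 -0.233   0.008 ] gap 0.0023
mat [ 0.4448 -0.146   0.0074] gap 0.0019
mat top-only [[ 0.6508 -0.1753  0.004 ]
 [ 0.6373 -0.2638  0.004 ]
 [ 0.4329 -0.234   0.004 ]
 [ 0.4443 -0.1467  0.004 ]] [ 0.5413 -0.205   0.004 ] 0.20850200548482206 0.08951630707120747 0.20653091050761813
mat side [[ 0.6557 -0.1787  0.004 ]
 [ 0.4369 -0.2366  0.004 ]
 [ 0.4477 -0.1487  0.004 ]]
rail [0.636  0.0854 0.0475] gap 0.0056
rail [0.6425 0.0567 0.0452] gap 0.0065
rail [0.649  0.0233 0.0475] gap 0.003
rail [ 0.6596 -0.0045  0.0428] gap 0.0039
[0.6468 0.0402 0.0457]
rail top-only [[ 0.6356  0.0842  0.04  ]
 [ 0.6412  0.0549  0.04  ]
 [ 0.6496  0.0227  0.04  ]
 [ 0.6587 -0.0056  0.04  ]] [0.6462 0.039  0.04  ]
[[0.7318 0.1069 0.04  ]
 [0.737  0.0785 0.04  ]
 [0.7444 0.046  0.04  ]
 [0.7513 0.0187 0.04  ]]
rail side [[ 0.6451  0.082   0.04  ]
 [ 0.65    0.0547  0.04  ]
 [ 0.657   0.0186  0.04  ]
 [ 0.6639 -0.0057  0.04  ]] [0.654  0.0374 0.04  ]
```

```bash
cat >> h.py <<'E'
def rel(target,yaw,obs):
    """shift in mm in tool axes + turn (rad about tool x) to put TCP at target with tool y at world yaw"""
    R=obs["tcp_rot"];d=R.T@(np.asarray(target)-obs["position"])*1000
    th=np.arctan2(R[1,1],R[0,1]);return np.round(d,1),round(-((yaw-th+np.pi)%(2*np.pi)-np.pi),4)
E
python3 - <<'E'
from h import *
from bench import bot
np.set_printoptions(precision=4,suppress=True)
s=load("side0");t=load("top0")
def u(c,x,y,k): return ((c[0]+.5)/k-.5+x,(c[1]+.5)/k-.5+y)
tm=lambda c:u(c,350,180,7); sm=lambda c:u(c,315,155,8)
L=[plane(t,tm(c),.009) for c in [(193,205),(172,380)]];R=[plane(t,tm(c),.009) for c in [(258,205),(244,380)]]
for e in(L,R): d=e[0]-e[1];print("edge",e,np.degrees(np.arctan2(d[1],d[0])))
h=np.mean([plane(t,tm(c),.084) for c in [(180,382),(255,382),(250,440),(174,440)]],0)
hs=np.mean([plane(s,sm(c),.084) for c in [(425,290),(490,255),(543,288),(478,328)]],0)
# cup rim: top view outer circle ; base disc
c=plane(t,tm((246,103)),.059); b=plane(t,tm((234,127)),.010)
cs=plane(s,sm((203,153)),.059)
print("h",h,hs,"cup rim",c,"base",b,"side",cs)
for v in(c-h,b-h,cs-hs):print(np.linalg.norm(v[:2]),np.degrees(np.arctan2(v[1],v[0])))
o=bot.get_obs();print(rel([.491,-.194,.222],np.radians(-8),o))
# base flange check
print("origin proj",proj(t,[0,0,0]),proj(s,[0,0,0]))
E
```

```text
edge [array([ 0.5866, -0.1963,  0.009 ]), array([ 0.5148, -0.1851,  0.009 ])] -8.851512518104862
edge [array([ 0.5859, -0.2227,  0.009 ]), array([ 0.5141, -0.2142,  0.009 ])] -6.767338550681163
h [ 0.491  -0.1944  0.084 ] [ 0.4945 -0.1959  0.084 ] cup rim [ 0.6173 -0.214   0.059 ] base [ 0.6183 -0.2141  0.01  ] side [ 0.6204 -0.2158  0.059 ]
0.12781723226068292 -8.797739269233084
0.128891675687797 -8.785791683060125
0.12749480062299473 -9.001402215311684
(array([   0.2, -289.5, -361.3]), np.float64(-0.9903))
origin proj [312.5768 423.5327] [521.8893 396.7319]
```

```bash
python3 -m crank '[[[0,-10,-12,-0.05],[0,-35,-44,-0.15],[0,-75,-94,-0.28],[0,-115,-144,-0.41],[0,-155,-194,-0.54],[0,-195,-244,-0.67],[0,-225,-282,-0.8],[0,-245,-306,-0.9]]]' 87.8 60
python3 - <<'E'
from h import *
from bench import bot
print(rel([.4925,-.195,.17],np.radians(-8.5),bot.get_obs()))
E
```

```text
time: 1.1
position: [0.4613, -0.2547, 0.2228]
tcp_rot: [[0.0, 0.976, -0.219], [0.0, -0.219, -0.976], [-1.0, 0.0, -0.0]]
ft_force: [0.2, -0.5, -0.3]
gripper_width: 0.0874
(array([ 52.9,  17.4, -65.1]), np.float64(-0.072))
```

```bash
python3 -m crank '[[[5,3,-10,-0.02],[15,8,-30,-0.04],[25,12,-45,-0.06],[35,16,-58,-0.072],[45,17,-64,-0.072],[53,17.5,-65,-0.072],[53,17.5,-65,-0.072],[53,17.5,-65,-0.072]]]'
python3 - <<'E'
from h import *
from bench import bot
o=bot.get_obs();np.savez("pics/o1.npz",**o)
for n in("side","top"):
    s=bot.snapshot(n);np.savez(f"pics/{n}1.npz",**s);print(n,proj(s,o["position"]))
    if n=="side":crop(s,300,110,130,120,6,"s1")
    else:crop(s,330,150,110,110,6,"t1")
print(o["position"],rel([.4925,-.195,.041],np.radians(-8.5),o))
E
```

```text
time: 2.1
position: [0.4921, -0.1997, 0.1699]
tcp_rot: [[0.0, 0.987, -0.158], [-0.0, -0.158, -0.987], [-1.0, 0.0, 0.0]]
ft_force: [0.5, -0.4, 0.5]
gripper_width: 0.0875
side [380.63359985 160.55956556]
top [385.45861229 232.93164549]
[ 0.492073   -0.19965373  0.16987609] (array([128.9,  -0.4,  -4.7]), np.float64(-0.0106))
```

View pics/s1.png

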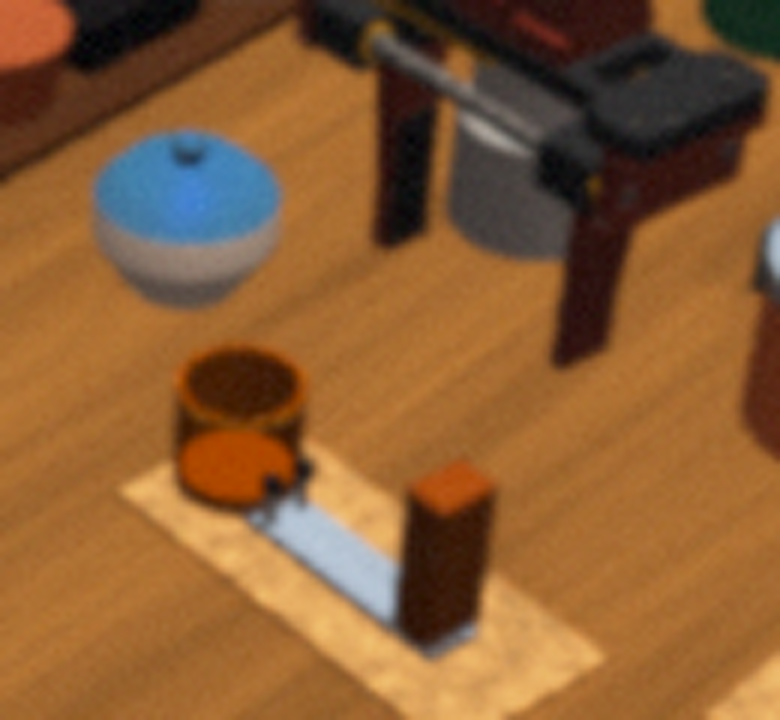

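View pics/t1.png

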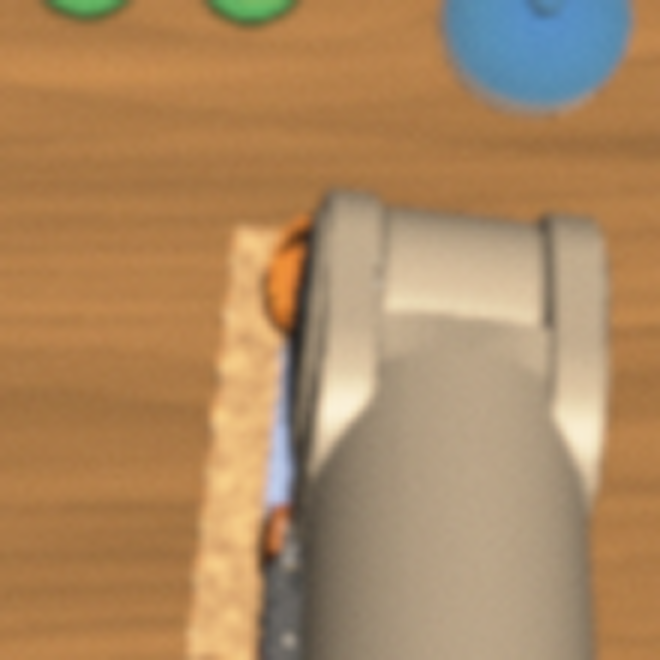

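```bash
python3 - <<'E'
from h import *
s=load("side1");o=load("o1")
R=o["tcp_rot"];p=o["position"]
for y in(-.0575,-.0437,.0437,.0575):
  for z in(-.010,.01): q=proj(s,p+R@[0,y,z]);print(y,z,np.round((q+.5-[300,110])*6,0))
E
```

```text
-0.0575 -0.01 [576. 389.]
-0.0575 0.01 [615. 370.]
-0.0437 -0.01 [549. 371.]
-0.0437 0.01 [588. 352.]
0.0437 -0.01 [389. 262.]
0.0437 0.01 [428. 245.]
0.0575 -0.01 [365. 246.]
0.0575 0.01 [403. 229.]
```

The fingertips project about 2 px below where the side view shows them. That explains the side view's 3 to 4 mm height excess, so I'll trust the top camera. Next I lower over the handle and half-close.

```bash
python3 -m crank '[[[10,-1,-5,-0.01],[30,-1,-5,-0.01],[55,-1,-5,-0.01],[80,-1,-5,-0.01],[105,-1,-5,-0.01],[122,-1,-5,-0.01],[129,-1,-5,-0.01],[129,-1,-5,-0.01]]]'
python3 -m crank '[[[0,0,0,0],[0,0,0,0],[0,0,0,0],[0,0,0,0],[0,0,0,0],[0,0,0,0],[0,0,0,0],[0,0,0,0]]]' 36
python3 - <<'E'
from h import *
from bench import bot
o=bot.get_obs()
for n in("side",):
    s=bot.snapshot(n);np.savez(f"pics/{n}2.npz",**s)
    crop(s,310,120,110,110,7,"s2")
E
```

```text
time: 3.2
position: [0.4919, -0.1939, 0.0406]
tcp_rot: [[-0.0, 0.989, -0.147], [0.0, -0.147, -0.989], [-1.0, -0.0, -0.0]]
ft_force: [0.1, -0.5, -1.0]
gripper_width: 0.088
time: 4.2
position: [0.4919, -0.194, 0.0406]
tcp_rot: [[-0.0, 0.989, -0.147], [-0.0, -0.147, -0.989], [-1.0, -0.0, 0.0]]
ft_force: [-0.2, 0.7, 0.7]
gripper_width: 0.0359
```

View pics/s2.png

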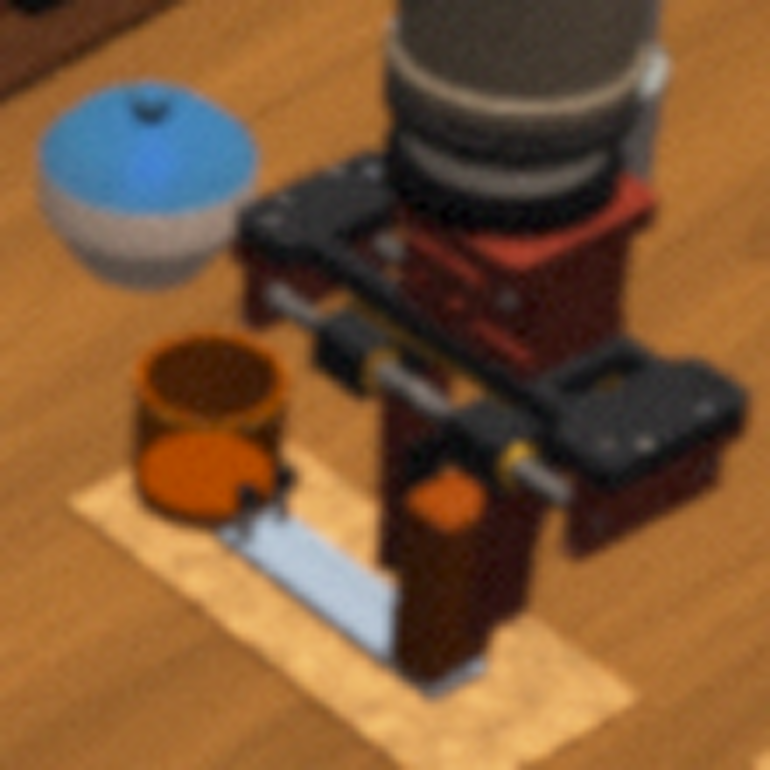

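```bash
python3 - <<'E'
from h import *
from bench import bot
s=load("side2");o=bot.get_obs();p=o["position"];R=o["tcp_rot"]
f=lambda P:np.round((proj(s,P)+.5-[310,120])*7)
y=np.radians(-8.5);X=np.array([np.cos(y),np.sin(y),0]);Y=np.array([-X[1],X[0],0])
for a,b in((1,1),(1,-1),(-1,-1),(-1,1)):print("handle",f(np.array([.491,-.1945,.084])+a*.012*X+b*.016*Y))
for yy in(-.018,.018):
  for z in(-.01,.01):print("finger tip",yy,z,f(p+R@[0,yy,z]))
E
```

```text
handle [406. 506.]
handle [474. 470.]
handle [524. 505.]
handle [455. 542.]
finger tip -0.018 -0.01 [465. 642.]
finger tip -0.018 0.01 [507. 619.]
finger tip 0.018 -0.01 [393. 588.]
finger tip 0.018 0.01 [435. 566.]
```

```bash
python3 -m crank '[[[0,0,0,0],[0,0,0,0],[0,0,0,0],[0,0,0,0],[0,0,0,0],[0,0,0,0],[0,0,0,0],[0,0,0,0]]]' 28 10
python3 -m crank '[[[0,0,0,0],[0,0,0,0],[0,0,0,0],[0,0,0,0],[0,0,0,0],[0,0,0,0],[0,0,0,0],[0,0,0,0]]]' 20 10
python3 -m crank '[[[0,0,0,0],[0,0,0,0],[0,0,0,0],[0,0,0,0],[0,0,0,0],[0,0,0,0],[0,0,0,0],[0,0,0,0]]]' 15 50
python3 - <<'E'
from h import *
from bench import bot
s=bot.snapshot("side");np.savez("pics/side3.npz",**s)
crop(s,310,120,110,110,7,"s3")
E
```

```text
time: 5.25
position: [0.4919, -0.194, 0.0407]
tcp_rot: [[0.0, 0.989, -0.148], [-0.0, -0.148, -0.989], [-1.0, 0.0, 0.0]]
ft_force: [0.1, 1.1, 0.4]
gripper_width: 0.0281
time: 6.25
position: [0.492, -0.194, 0.0407]
tcp_rot: [[0.0, 0.989, -0.147], [-0.0, -0.147, -0.989], [-1.0, 0.0, -0.0]]
ft_force: [1.6, -0.1, -0.5]
gripper_width: 0.0236
time: 7.25
position: [0.4919, -0.194, 0.0407]
tcp_rot: [[0.0, 0.989, -0.147], [-0.0, -0.147, -0.989], [-1.0, 0.0, 0.0]]
ft_force: [1.1, -0.2, -1.2]
gripper_width: 0.024
```

View pics/s3.png

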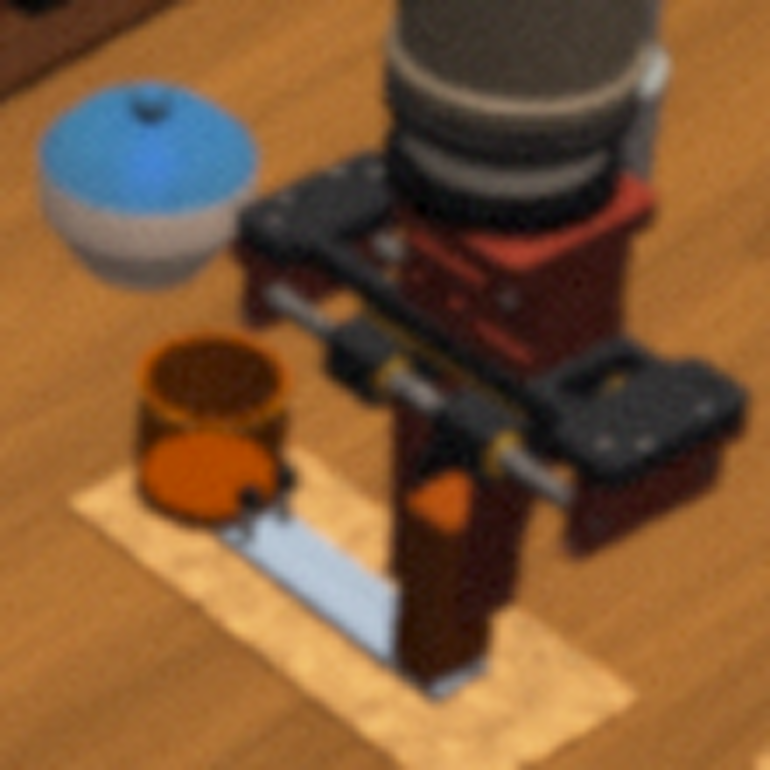

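Gripped at 24.0 mm, with the cup still against the pins. Lifting gently.

```bash
python3 -m crank '[[[-1,0,0,0],[-3,0,0,0],[-6,0,0,0],[-9,0,0,0],[-13,0,0,0],[-17,0,0,0],[-21,0,0,0],[-25,0,0,0]]]'
python3 -m crank '[[[-4,0,0,0],[-9,0,0,0],[-14,0,0,0],[-19,0,0,0],[-24,0,0,0],[-29,0,0,0],[-33,0,0,0],[-35,0,0,0]]]'
python3 - <<'E'
from h import *
from bench import bot
s=bot.snapshot("side");np.savez("pics/side4.npz",**s)
crop(s,300,90,120,110,6,"s4")
t=bot.snapshot("top");np.savez("pics/top4.npz",**t)
crop(t,330,150,110,110,6,"t4")
print(bot.get_obs()["position"])
E
```

```text
time: 8.3
position: [0.4919, -0.194, 0.066]
tcp_rot: [[0.0, 0.989, -0.147], [-0.0, -0.147, -0.989], [-1.0, 0.0, 0.0]]
ft_force: [-0.7, 0.1, -2.7]
gripper_width: 0.0239
time: 9.3
position: [0.492, -0.194, 0.101]
tcp_rot: [[0.0, 0.989, -0.148], [-0.0, -0.148, -0.989], [-1.0, 0.0, 0.0]]
ft_force: [-0.1, 0.2, -3.7]
gripper_width: 0.0238
[ 0.4920036  -0.19400457  0.10086404]
```

View pics/s4.png

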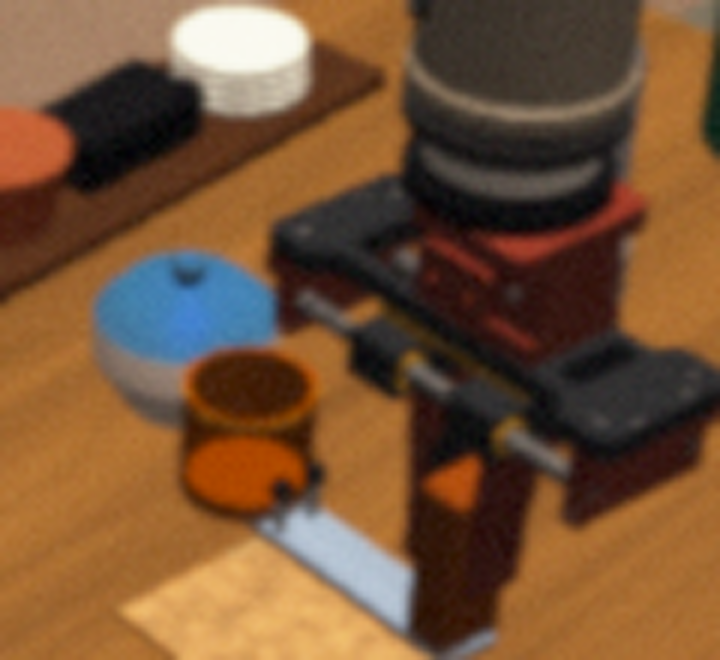

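View pics/t4.png

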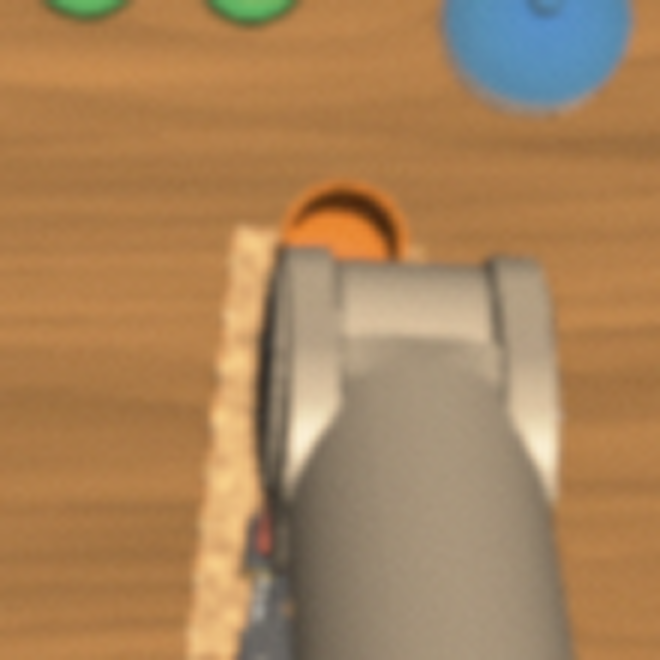

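```bash
python3 - <<'E'
from h import *
from bench import bot
np.set_printoptions(precision=4,suppress=True)
t=load("top4");o=bot.get_obs()
u=lambda c:((c[0]+.5)/6-.5+330,(c[1]+.5)/6-.5+150)
# cup rim mask
im=t["image"];hsv=cv2.cvtColor(im,cv2.COLOR_RGB2HSV)
print("cup",plane(t,u((346,242)),.119),"edges y",plane(t,u((284,242)),.119),plane(t,u((408,242)),.119),"front",plane(t,u((346,180)),.119))
print("expected",o["position"]+o["tcp_rot"]@[0,.1245,0])
# rails
x0,y0=240,85
c=im[y0:y0+112,x0:x0+80];h=hsv[y0:y0+112,x0:x0+80]
k=4;big=cv2.resize(c,None,fx=k,fy=k,interpolation=cv2.INTER_CUBIC);hb=cv2.cvtColor(big,cv2.COLOR_RGB2HSV)
m=((hb[...,2]>165)&(hb[...,1]<60)).astype(np.uint8)
cn,_=cv2.findContours(m,cv2.RETR_EXTERNAL,cv2.CHAIN_APPROX_NONE)
for q in sorted(cn,key=cv2.contourArea)[-2:]:
    b=cv2.boxPoints(cv2.minAreaRect(q));print(cv2.contourArea(q))
    P=np.array([plane(t,((v[0]+.5)/k-.5+x0,(v[1]+.5)/k-.5+y0),.04) for v in b]);print(P[:,:2])
    e=P-np.roll(P,-1,0);print([ (round(np.linalg.norm(v),4),round(np.degrees(np.arctan2(v[1],v[0])),1)) for v in e])
vis=big[...,::-1].copy();cv2.drawContours(vis,cn,-1,(0,0,255),1);cv2.imwrite("pics/railmask.png",vis)
E
```

```text
cup [ 0.6156 -0.2146  0.119 ] edges y [ 0.6163 -0.1871  0.119 ] [ 0.6149 -0.2421  0.119 ] front [ 0.6438 -0.2157  0.119 ]
expected [ 0.6151 -0.2124  0.1009]
5820.5
[[ 0.7455  0.0489]
 [ 0.7537  0.018 ]
 [ 0.6565 -0.0067]
 [ 0.6484  0.024 ]]
[(np.float64(0.032), np.float64(104.9)), (np.float64(0.1004), np.float64(14.3)), (np.float64(0.0317), np.float64(-75.3)), (np.float64(0.1003), np.float64(-165.6))]
5846.5
[[0.733  0.1109]
 [0.741  0.0799]
 [0.6408 0.0546]
 [0.633  0.0854]]
[(np.float64(0.0321), np.float64(104.4)), (np.float64(0.1033), np.float64(14.2)), (np.float64(0.0318), np.float64(-75.7)), (np.float64(0.1033), np.float64(-165.7))]
```

View pics/railmask.png

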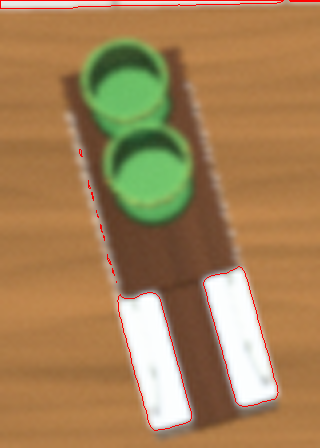

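Cup measured 2 mm to the −y side of the tool axis, and the dispenser is at yaw 14.4° with its mouth near (0.646, 0.039). Next, work out the carry.

```bash
cat >> h.py <<'E'
M=np.array([.646,.0392]);YAW=np.radians(14.4);U=np.array([np.cos(YAW),np.sin(YAW)]);V=np.array([-U[1],U[0]])
def tcp_for(X,z,off=.0015,along=.1247): return np.r_[M+(X-along)*U-off*np.array([U[1],-U[0]]),z]
E
python3 - <<'E'
from h import *
from bench import bot
o=bot.get_obs();T=tcp_for(.015,.118);print(T,rel(T,YAW,o));T=tcp_for(-.05,.118);print(T,rel(T,YAW,o))
E
```

```text
[0.53937339 0.01337159 0.118     ] (array([ -17.2,   16.3, -212.1]), np.float64(-0.3993))
[ 0.47641549 -0.00279325  0.118     ] (array([ -17.2,  -43.6, -186.8]), np.float64(-0.3993))
```

```bash
python3 -m crank '[[[-2,0,-2,-0.004],[-4,0,-6,-0.012],[-6,0,-13,-0.025],[-8,0,-22,-0.04],[-10,0,-32,-0.06],[-12,0,-43,-0.08],[-14,0,-54,-0.1],[-15,0,-65,-0.12]]]'
python3 - <<'E'
from h import *
from bench import bot
o=bot.get_obs();T=tcp_for(-.03,.118);print(T,rel(T,YAW,o),o["position"],o["ft_force"])
E
```

```text
time: 10.4
position: [0.5017, -0.1288, 0.1158]
tcp_rot: [[0.0, 1.0, -0.026], [-0.0, -0.026, -1.0], [-1.0, 0.0, 0.0]]
ft_force: [-0.2, 1.2, -4.0]
gripper_width: 0.0238
[0.49578715 0.00218055 0.118     ] (array([  -2.2,   -9.3, -130.8]), np.float64(-0.2777)) [ 0.50165152 -0.12882291  0.11582711] [-0.22701255  1.23518601 -3.9630691 ]
```

```bash
python3 -m crank '[[[-0.5,-0.5,-11,-0.023],[-1,-1,-22,-0.046],[-1.5,-2,-33,-0.069],[-2,-3,-44,-0.092],[-2,-4,-55,-0.115],[-2,-5,-66,-0.138],[-2,-6,-77,-0.161],[-2,-6.5,-88,-0.184]]]'
python3 - <<'E'
from h import *
from bench import bot
o=bot.get_obs();T=tcp_for(-.03,.118);print(T,rel(T,YAW,o),o["position"],o["ft_force"])
E
```

```text
time: 11.4
position: [0.4974, -0.0408, 0.1177]
tcp_rot: [[0.0, 0.988, 0.157], [-0.0, 0.157, -0.988], [-1.0, 0.0, 0.0]]
ft_force: [0.1, -0.3, -2.5]
gripper_width: 0.024
[0.49578715 0.00218055 0.118     ] (array([ -0.3,   5.1, -42.7]), np.float64(-0.0939)) [ 0.49742811 -0.0408177   0.11768084] [ 0.13326157 -0.31778482 -2.45254767]
```

```bash
python3 -m crank '[[[0,1,-9,-0.02],[0,2,-17,-0.04],[0,3,-24,-0.057],[0,4,-31,-0.07],[0,4.5,-36,-0.08],[0,5,-40,-0.088],[0,5,-42,-0.093],[0,5,-43,-0.094]]]'
python3 - <<'E'
from h import *
from bench import bot
for n in("side","top"):
    s=bot.snapshot(n);np.savez(f"pics/{n}5.npz",**s)
    if n=="side":crop(s,150,110,130,120,6,"s5")
    else:crop(s,235,110,110,100,6,"t5")
o=bot.get_obs();T=tcp_for(.015,.118);print(rel(T,YAW,o),o["position"],o["ft_force"])
E
```

```text
time: 12.4
position: [0.4957, 0.0017, 0.1177]
tcp_rot: [[0.0, 0.969, 0.247], [-0.0, 0.247, -0.969], [-1.0, -0.0, 0.0]]
ft_force: [-0.7, -0.0, -3.8]
gripper_width: 0.0238
(array([-0.4, 45.3, -0.6]), np.float64(-0.0015)) [0.49565325 0.00164313 0.11764546] [ 0.49707688 -0.18186965 -4.05706168]
```

View pics/s5.png

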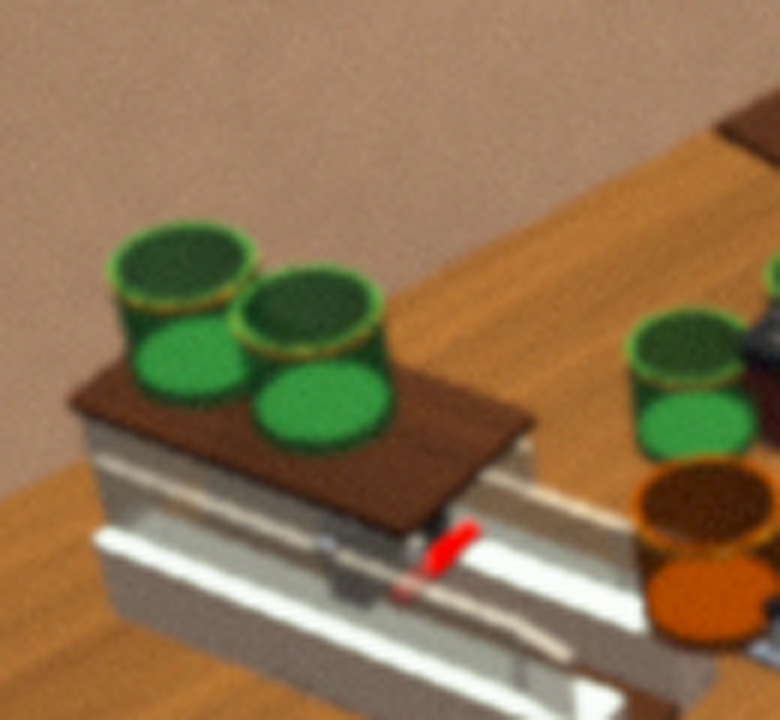

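View pics/t5.png

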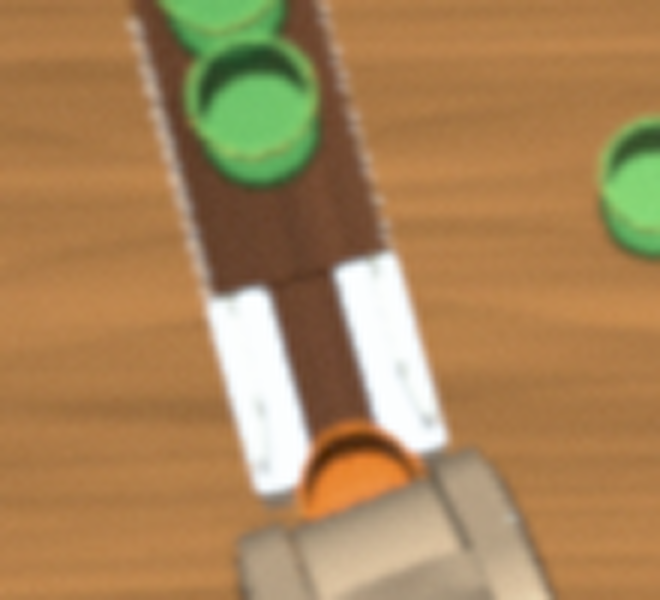

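```bash
python3 - <<'E'
from h import *
t=load("top5")
u=lambda c:((c[0]+.5)/6-.5+235,(c[1]+.5)/6-.5+110)
for c in((362,482),(302,482),(422,470),(358,420)):
    P=plane(t,u(c),.136)[:2]-M;print(c,np.round([P@U,P@V],4))
# slot edges & wall edges at rail z 
for c,z in(((303,440),.04),((374,425),.04),((276,300),.04),((338,285),.04)):
    P=plane(t,u(c),z)[:2]-M;print("slot",c,np.round([P@U,P@V],4))
s=load("side5")
us=lambda c:((c[0]+.5)/6-.5+150,(c[1]+.5)/6-.5+110+2)
P=plane(s,us((708,508)),.136)[:2]-M;print("side cup",P@U,P@V)
E
```

```text
(362, 482) [-0.0295 -0.0014]
(302, 482) [-0.0223  0.024 ]
(422, 470) [-0.0315 -0.0282]
(358, 420) [-0.0021 -0.0071]
slot (303, 440) [0.0206 0.0191]
slot (374, 425) [ 0.0185 -0.0149]
slot (276, 300) [0.0895 0.0136]
slot (338, 285) [ 0.0886 -0.0165]
side cup -0.03146032093400806 0.005061320732160846
```

```bash
python3 - <<'E'
from h import *
t=load("top0");im=t["image"].astype(float)
# half-level crossings of whiteness (blue channel) along rows 160..180
g=im[...,2]
acc=[[],[],[],[]]
for r in range(160,182):
    row=g[r,255:320];xs=np.arange(255,320)
    c=[]
    for i in range(64):
        a,b=row[i]-130,row[i+1]-130
        if a*b<0:c.append(xs[i]+a/(a-b))
    if len(c)==4:
        for k in range(4):acc[k].append(plane(t,(c[k],r),.04)[:2])
    else: print(r,np.round(c,1))
for a in acc:
    a=np.array(a,np.float32)
    vx,vy,x,y=cv2.fitLine(a,cv2.DIST_HUBER,0,.01,.01).ravel()
    if vx<0:vx,vy=-vx,-vy
    p=np.array([x,y])-M
    # y in dispenser frame at X=0 and .09
    ang=np.arctan2(vy,vx);P=[p@U,p@V];sl=np.tan(ang-YAW)
    print(len(a),np.degrees(ang),"y@0",P[1]-sl*P[0],"y@.09",P[1]+sl*(.09-P[0]))
E
```

```text
22 14.152946 y@0 0.04856282530693658 y@.09 0.04817475402087456
22 14.14059 y@0 0.015604815446982948 y@.09 0.01519733263502474
22 14.209252 y@0 -0.014718218029659913 y@.09 -0.015017843516461907
22 13.660128 y@0 -0.04731681921760794 y@.09 -0.048479071750799366
```

```bash
python3 - <<'E'
from h import *
s=load("side5");s0=load("side0")
sd=lambda c:np.array(((c[0]+.5)/6-.5+155,(c[1]+.5)/6-.5+140))
mid=np.mean([sd(c) for c in [(548,556),(593,515),(650,462),(683,425)]],0)
print("rail mid px",mid,"proj M",proj(s0,[*M,.04]))
d=proj(s0,[*M,.04])-mid
us=lambda c:np.array(((c[0]+.5)/6-.5+150,(c[1]+.5)/6-.5+110))
for c in((708,508),(706,506)):
  for D in ((0,0),d,(0.7,2)):
    P=plane(s,us(c)+D,.136)[:2]-M;print(D,P@U,P@V)
E
```

```text
rail mid px [257.66666667 221.16666667] proj M [259.56958848 222.97533211]
(0, 0) -0.027748266360269346 -0.0007503856596020823
[1.90292181 1.80866545] -0.03469161844123638 0.0024843643049298463
(0.7, 2) -0.03277841610845646 0.004317418670244164
(0, 0) -0.026495212617471786 -0.0013680396706002192
[1.90292181 1.80866545] -0.0334490408522264 0.0018717309919035413
(0.7, 2) -0.03153499195567594 0.0037064843265132204
```

Cup lateral error is −1.4 mm from the top view and +2 mm from the side view, so it's centred well enough. Moving in over the mouth and lowering part way.

```bash
python3 -m crank '[[[0,2,0,0],[0,6,0,0],[0,12,0,0],[0,20,0,0],[0,28,0,0],[0,36,0,0],[0,42,0,0],[0,45,0,0]]]'
python3 -m crank '[[[1,0.5,0,0],[4,0.5,0,0],[9,0.5,0,0],[15,0.5,0,0],[21,0.5,0,0],[27,0.5,0,0],[31,0.5,0,0],[33,0.5,0,0]]]'
python3 - <<'E'
from h import *
from bench import bot
for n in("side","top"):
    s=bot.snapshot(n);np.savez(f"pics/{n}6.npz",**s)
    if n=="side":crop(s,190,130,120,110,6,"s6")
    else:crop(s,235,110,110,100,6,"t6")
o=bot.get_obs();T=tcp_for(.015,.0627);print(rel(T,YAW,o),o["position"],o["ft_force"])
E
```

```text
time: 13.5
position: [0.5397, 0.013, 0.1176]
tcp_rot: [[0.0, 0.969, 0.247], [0.0, 0.247, -0.969], [-1.0, 0.0, -0.0]]
ft_force: [0.6, -0.3, -2.8]
gripper_width: 0.0237
time: 14.5
position: [0.5397, 0.013, 0.0843]
tcp_rot: [[-0.0, 0.969, 0.247], [0.0, 0.247, -0.969], [-1.0, -0.0, -0.0]]
ft_force: [0.2, -0.3, -4.1]
gripper_width: 0.0237
(array([21.8, -0.2, -0.4]), np.float64(-0.0013)) [0.53972799 0.01300605 0.08449222] [-0.08465908 -0.43002232 -2.7885308 ]
```

View pics/s6.png

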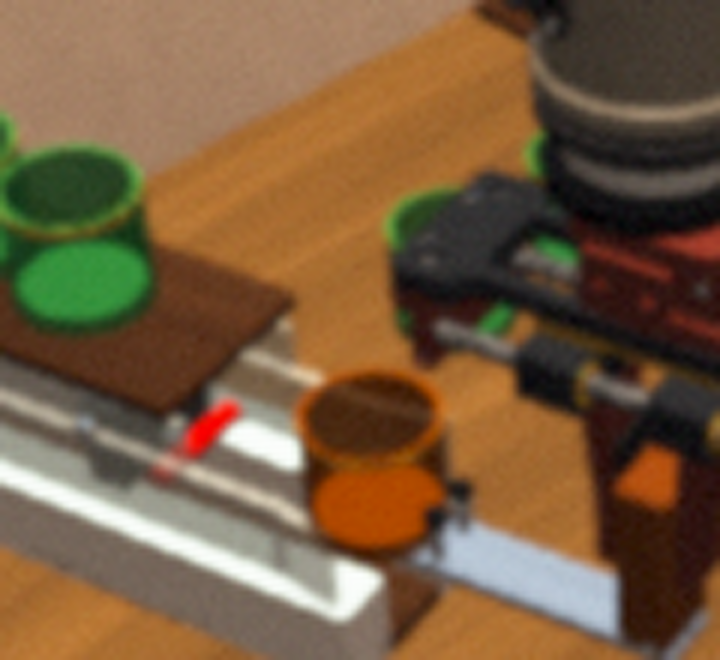

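View pics/t6.png

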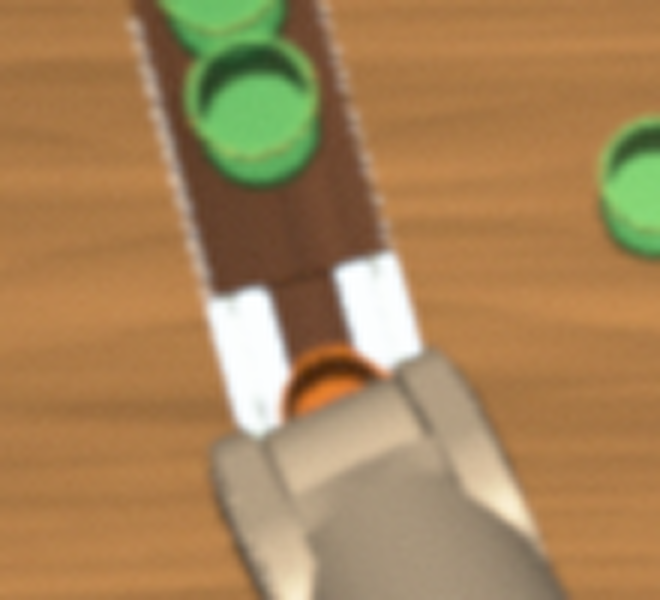

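```bash
python3 - <<'E'
from h import *
t=load("top6");im=t["image"]
u=lambda c:((c[0]+.5)/6-.5+235,(c[1]+.5)/6-.5+110)
# orange mask outer contour points -> plane z of rim, circle fit with r=28mm on front/left/right arc
hsv=cv2.cvtColor(cv2.resize(im[110:210,235:345],None,fx=6,fy=6,interpolation=cv2.INTER_CUBIC),cv2.COLOR_RGB2HSV)
m=((hsv[...,0]<14)&(hsv[...,1]>190)&(hsv[...,2]>120)).astype(np.uint8)
cn,_=cv2.findContours(m,cv2.RETR_EXTERNAL,cv2.CHAIN_APPROX_NONE)
q=max(cn,key=cv2.contourArea)[:,0]
P=np.array([plane(t,u(c),.1026)[:2]-M for c in q]);P=np.c_[P@U,P@V]
print(cv2.contourArea(q.reshape(-1,1,2)),P.min(0),P.max(0))
f=P[P[:,0]>np.percentile(P[:,0],50)]
from scipy.optimize import least_squares
r=least_squares(lambda c:np.hypot(*(f-c[:2]).T)-c[2],[.015,0,.028],loss="soft_l1",f_scale=.001)
print(r.x,r.cost)
r=least_squares(lambda c:np.hypot(*(f-c[:2]).T)-.028,[.015,0],loss="soft_l1",f_scale=.001);print(r.x)
E
```

```text
898.0 [ 0.01948295 -0.01337683] [0.03007793 0.01722834]
[0.00446886 0.0008959  0.02493152] 6.69465552062774e-06
[0.00121877 0.00091035]
```

Fitted rim centre is y ≈ +1 mm, within the slot tolerance. Lowering slowly onto the rails.

```bash
python3 -m crank '[[[1,0,0,0],[3,0,0,0],[5,0,0,0],[7,0,0,0],[9,0,0,0],[10.5,0,0,0],[12,0,0,0],[13.5,0,0,0]]]'
python3 -m crank '[[[1,0,0,0],[2,0,0,0],[3,0,0,0],[4,0,0,0],[5.5,0,0,0],[7,0,0,0],[8,0,0,0],[8.5,0,0,0]]]'
python3 - <<'E'
from h import *
from bench import bot
for n in("side","top"):
    s=bot.snapshot(n);np.savez(f"pics/{n}7.npz",**s)
    if n=="side":crop(s,190,150,110,90,7,"s7")
    else:crop(s,235,110,110,100,6,"t7")
o=bot.get_obs();print(o["position"],o["ft_force"])
E
```

```text
time: 15.6
position: [0.5399, 0.013, 0.0711]
tcp_rot: [[0.0, 0.969, 0.247], [0.0, 0.247, -0.969], [-1.0, 0.0, 0.0]]
ft_force: [0.9, 0.0, -1.8]
gripper_width: 0.0236
time: 16.6
position: [0.5398, 0.013, 0.0626]
tcp_rot: [[-0.0, 0.969, 0.247], [0.0, 0.247, -0.969], [-1.0, -0.0, -0.0]]
ft_force: [-0.4, -0.6, -2.1]
gripper_width: 0.024
[0.53977241 0.01299679 0.06260527] [ 0.15324885  0.83772318 -1.9253297 ]
```

View pics/s7.png

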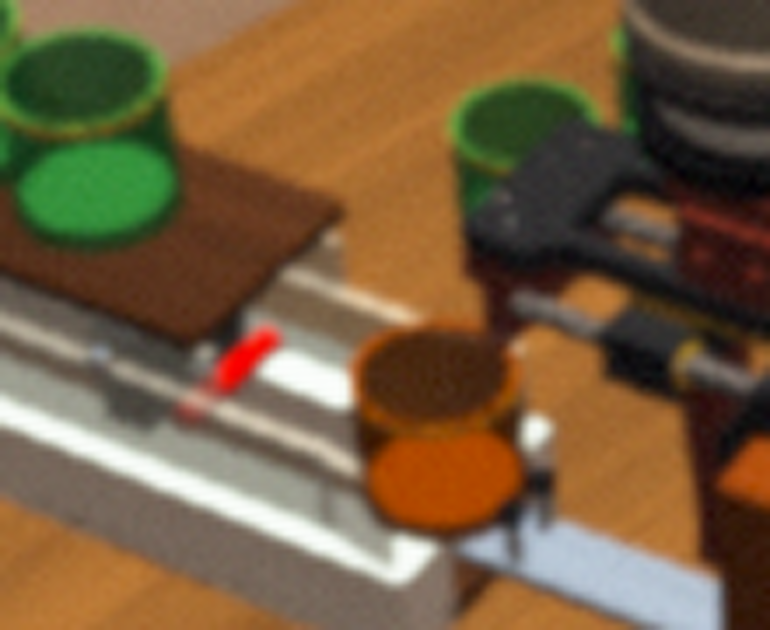

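View pics/t7.png

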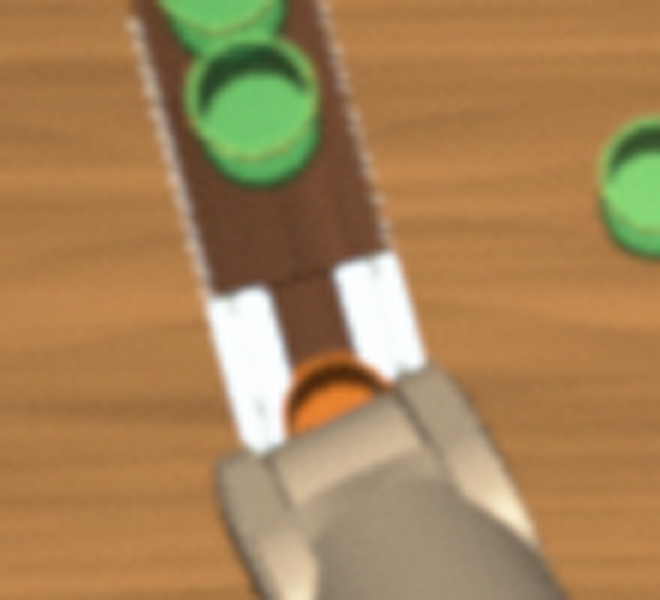

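Cup is standing on both rails with the blade below. The red bar is visible at crop (180–280, 335–415), so I can estimate where the cup will meet it.

```bash
python3 - <<'E'
from h import *
s=load("side7")
us=lambda c:np.array(((c[0]+.5)/7-.5+190,(c[1]+.5)/7-.5+150))
for D in((0,0),(1.9,1.8)):
  for c in((180,412),(278,337),(230,385),(220,355)):
    P=plane(s,us(c)+D,.051)[:2]-M;print(D,c,np.round([P@U,P@V],4))
  P=plane(s,us((437,378))+D,.09)[:2]-M;print("cup rim",np.round([P@U,P@V],4))
E
```

```text
(0, 0) (180, 412) [0.1121 0.0181]
(0, 0) (278, 337) [ 0.1068 -0.0308]
(0, 0) (230, 385) [ 0.1058 -0.0017]
(0, 0) (220, 355) [ 0.1184 -0.013 ]
cup rim [ 0.0179 -0.002 ]
(1.9, 1.8) (180, 412) [0.1042 0.0212]
(1.9, 1.8) (278, 337) [ 0.0988 -0.0274]
(1.9, 1.8) (230, 385) [0.0979 0.0015]
(1.9, 1.8) (220, 355) [ 0.1104 -0.0097]
cup rim [0.0106 0.0012]
```

```bash
python3 -m crank '[[[0,0.5,0,0],[0,1.5,0,0],[0,3,0,0],[0,5,0,0],[0,7,0,0],[0,9,0,0],[0,11,0,0],[0,13,0,0]]]'
python3 -m crank '[[[0,2,0,0],[0,4,0,0],[0,6,0,0],[0,8,0,0],[0,10,0,0],[0,12,0,0],[0,14,0,0],[0,15,0,0]]]'
python3 - <<'E'
from h import *
from bench import bot
F=[]
for i in range(4):
    s=bot.snapshot("side");F.append(bot.get_obs()["ft_force"])
np.savez("pics/side8.npz",**s);crop(s,180,130,110,90,7,"s8")
F=np.array(F);print(F[:,:2]@U,F[:,:2]@V,F[:,2],bot.get_obs()["position"])
E
```

```text
time: 17.7
position: [0.5525, 0.0162, 0.0627]
tcp_rot: [[-0.0, 0.969, 0.247], [-0.0, 0.247, -0.969], [-1.0, -0.0, 0.0]]
ft_force: [-0.2, -0.0, -1.8]
gripper_width: 0.0239
time: 18.7
position: [0.5671, 0.02, 0.0627]
tcp_rot: [[0.0, 0.969, 0.247], [0.0, 0.247, -0.969], [-1.0, 0.0, -0.0]]
ft_force: [-0.4, 0.1, -1.7]
gripper_width: 0.0239
[ 1.02691218 -0.98977349  0.39746024  0.19482057] [ 0.10069378  0.77150129  0.40216258 -0.18648305] [-2.19889571 -1.96946109 -2.55683836 -1.88104344] [0.56705228 0.01997537 0.06270599]
```

View pics/s8.png

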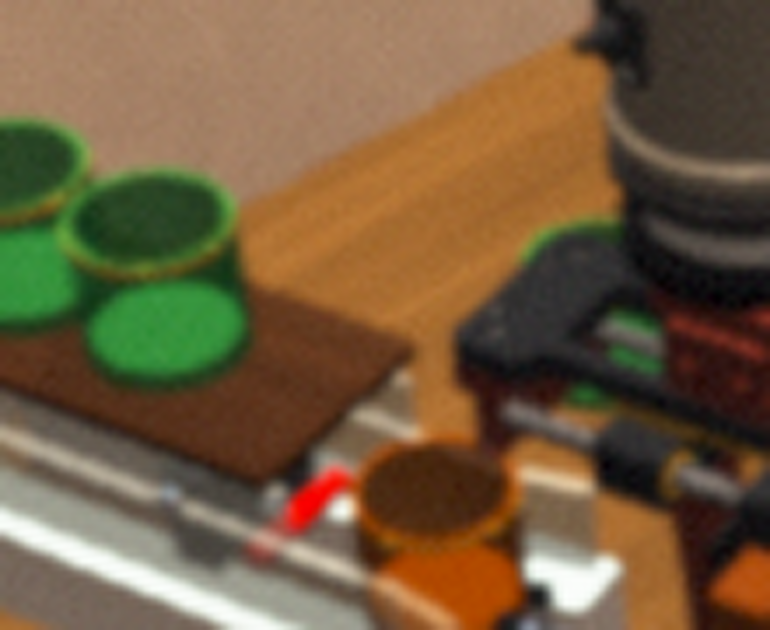

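```bash
python3 - <<'E'
from h import *
s=load("side8")
us=lambda c:np.array(((c[0]+.5)/7-.5+180,(c[1]+.5)/7-.5+130))
for D in((0,0),(1.9,1.8)):
  for c in((300,528),(320,508),(290,497)):
    P=plane(s,us(c)+D,.051)[:2]-M;print(D,c,np.round([P@U,P@V],4))
  P=plane(s,us((440,494))+D,.09)[:2]-M;print("cup rim",np.round([P@U,P@V],4))
E
```

```text
(0, 0) (300, 528) [ 0.1049 -0.0004]
(0, 0) (320, 508) [ 0.1053 -0.0124]
(0, 0) (290, 497) [ 0.1177 -0.0121]
cup rim [ 0.0438 -0.0014]
(1.9, 1.8) (300, 528) [0.097  0.0028]
(1.9, 1.8) (320, 508) [ 0.0973 -0.0091]
(1.9, 1.8) (290, 497) [ 0.1097 -0.0089]
cup rim [0.0363 0.0018]
```

```bash
python3 -m crank '[[[0,1,0,0],[0,2.5,0,0],[0,4,0,0],[0,5.5,0,0],[0,7,0,0],[0,8.5,0,0],[0,10,0,0],[0,11,0,0]]]'
python3 - <<'E'
from h import *
from bench import bot
F=[]
for i in range(4):
    s=bot.snapshot("side");F.append(bot.get_obs()["ft_force"])
np.savez("pics/side9.npz",**s);crop(s,180,130,110,90,7,"s9")
F=np.array(F);print(F[:,:2]@U,F[:,:2]@V,F[:,2],bot.get_obs()["position"])
E
```

```text
time: 19.9
position: [0.5777, 0.0227, 0.0627]
tcp_rot: [[0.0, 0.969, 0.247], [0.0, 0.247, -0.969], [-1.0, 0.0, -0.0]]
ft_force: [-0.0, -0.2, -2.6]
gripper_width: 0.024
[-0.23547858  0.15036701 -0.4214721   1.53494442] [ 1.23844637 -0.14396213  0.14371594 -0.48112506] [-3.01415265 -2.54680982 -3.053026   -1.84992203] [0.57770665 0.02269823 0.06269416]
```

View pics/s9.png

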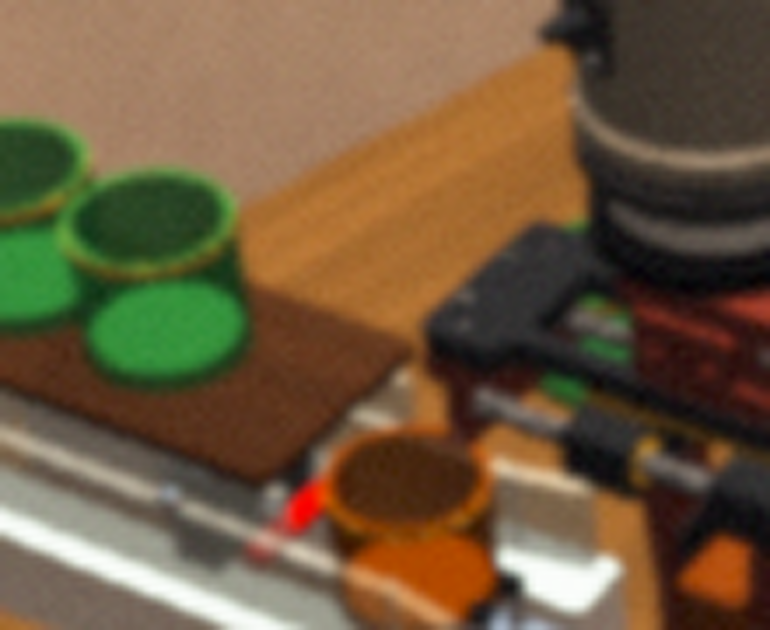

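```bash
cat > f.py <<'E'
from h import *
from bench import bot
F=[]
for i in range(5):
    s=bot.snapshot("side");F.append(bot.get_obs()["ft_force"])
F=np.array(F);o=bot.get_obs();X=(o["position"][:2]-M)@U+.1247
print("fU",np.round(F[:,:2]@U,1),"mean",round((F[:,:2]@U).mean(),2),"V",round((F[:,:2]@V).mean(),2),"z",round(F[:,2].mean(),2),"X",round(X,4),"t",o["time"])
E
python3 -m crank '[[[0,0.5,0,0],[0,1,0,0],[0,1.5,0,0],[0,2,0,0],[0,2.5,0,0],[0,3,0,0],[0,3,0,0],[0,3,0,0]]]' | grep force; python3 f.py
```

```text
ft_force: [-0.5, 0.3, -2.1]
fU [ 0.6 -0.7  0.5 -0.5 -0.6] mean -0.13 V 0.19 z -2.33 X 0.0573 t 21.35
```

```bash
python3 -m crank '[[[0,0.5,0,0],[0,1,0,0],[0,1.5,0,0],[0,2,0,0],[0,2.5,0,0],[0,3,0,0],[0,3,0,0],[0,3,0,0]]]' | grep force; python3 f.py
```

```text
ft_force: [-0.6, -0.4, -2.5]
fU [-1.3 -0.8  0.8 -0.4 -0.8] mean -0.51 V -0.1 z -2.36 X 0.0604 t 22.6
```

```bash
python3 -m crank '[[[0,0.5,0,0],[0,1,0,0],[0,1.5,0,0],[0,2,0,0],[0,2.5,0,0],[0,3,0,0],[0,3,0,0],[0,3,0,0]]]' | grep force; python3 f.py
```

```text
ft_force: [-0.5, -0.0, -1.7]
fU [ 0.1  0.5 -0.3  0.8  1. ] mean 0.42 V -0.22 z -2.35 X 0.0634 t 23.85
```

```bash
python3 -m crank '[[[0,0.5,0,0],[0,1,0,0],[0,1.5,0,0],[0,2,0,0],[0,2.5,0,0],[0,3,0,0],[0,3,0,0],[0,3,0,0]]]' | grep force; python3 f.py
```

```text
ft_force: [0.9, -0.1, -2.3]
fU [ 0.1 -0.2  0.2 -0.4  0.1] mean -0.04 V 0.43 z -2.33 X 0.0664 t 25.1
```

```bash
python3 -m crank '[[[0,0.5,0,0],[0,1,0,0],[0,1.5,0,0],[0,2,0,0],[0,2.5,0,0],[0,2.5,0,0],[0,2.5,0,0],[0,2.5,0,0]]]' | grep force; python3 f.py
```

```text
ft_force: [-0.2, 0.1, -2.5]
fU [ 0.1 -1.2 -0.5  0.   0.4] mean -0.23 V -0.1 z -2.62 X 0.0689 t 26.35
```

```bash
python3 -m crank '[[[0,0.5,0,0],[0,1,0,0],[0,1.5,0,0],[0,2,0,0],[0,2.5,0,0],[0,2.5,0,0],[0,2.5,0,0],[0,2.5,0,0]]]' | grep force; python3 f.py; python3 - <<'E'
from h import *
from bench import bot
s=bot.snapshot("side");np.savez("pics/side10.npz",**s);crop(s,180,130,110,90,7,"s10")
t=bot.snapshot("top");np.savez("pics/top10.npz",**t);crop(t,235,110,110,100,6,"t10")
E
```

```text
ft_force: [0.1, -1.0, -2.8]
fU [-0.9 -0.3  0.5 -0.4  0.2] mean -0.18 V 0.1 z -3.09 X 0.0714 t 27.6
```

View pics/s10.png

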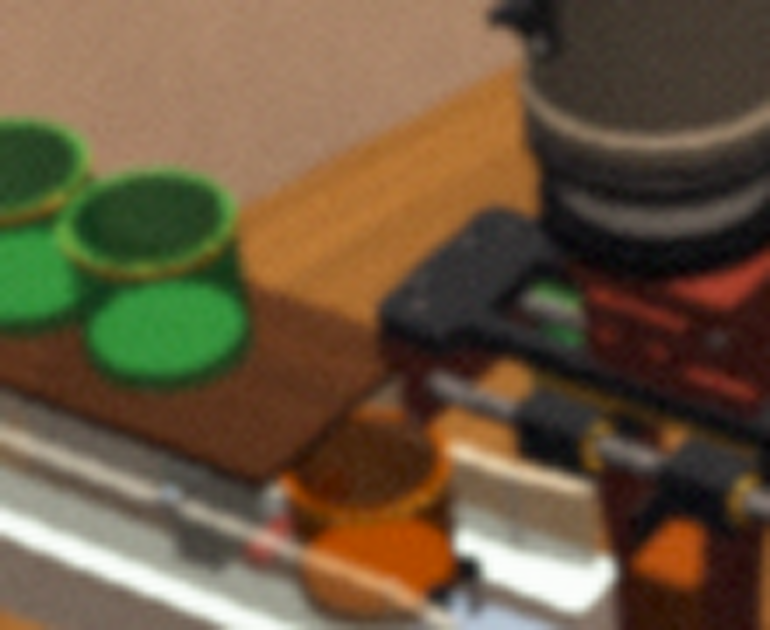

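View pics/t10.png

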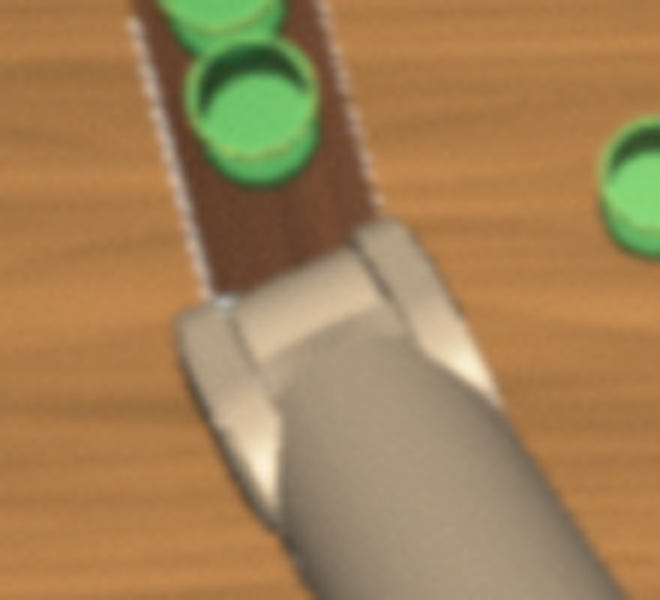

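```bash
python3 -m crank '[[[0,0.5,0,0],[0,1,0,0],[0,1.5,0,0],[0,2,0,0],[0,2,0,0],[0,2,0,0],[0,2,0,0],[0,2,0,0]]]' | grep force; python3 f.py
```

```text
ft_force: [-3.2, -0.8, -1.4]
fU [-2.7 -3.  -3.9 -3.6 -4.2] mean -3.48 V 0.1 z -2.59 X 0.0732 t 28.95
```

```bash
python3 -m crank '[[[0,0.4,0,0],[0,0.8,0,0],[0,1.2,0,0],[0,1.6,0,0],[0,1.6,0,0],[0,1.6,0,0],[0,1.6,0,0],[0,1.6,0,0]]]' | grep force; python3 f.py
```

```text
ft_force: [-3.6, -1.9, -1.3]
fU [-4.8 -5.1 -4.6 -5.  -5.5] mean -5.0 V -0.21 z -1.72 X 0.0746 t 30.2
```

```bash
python3 -m crank '[[[0,0.2,0,0],[0,0.4,0,0],[0,0.6,0,0],[0,0.7,0,0],[0,0.7,0,0],[0,0.7,0,0],[0,0.7,0,0],[0,0.7,0,0]]]' | grep force; python3 f.py
python3 - <<'E'
from h import *
from bench import bot
s=bot.snapshot("side");crop(s,180,130,110,90,7,"s11")
E
```

```text
ft_force: [-5.3, -1.6, 0.1]
fU [-5.3 -5.6 -6.1 -5.6 -5.7] mean -5.67 V -0.09 z -1.01 X 0.0751 t 31.45
```

View pics/s11.png

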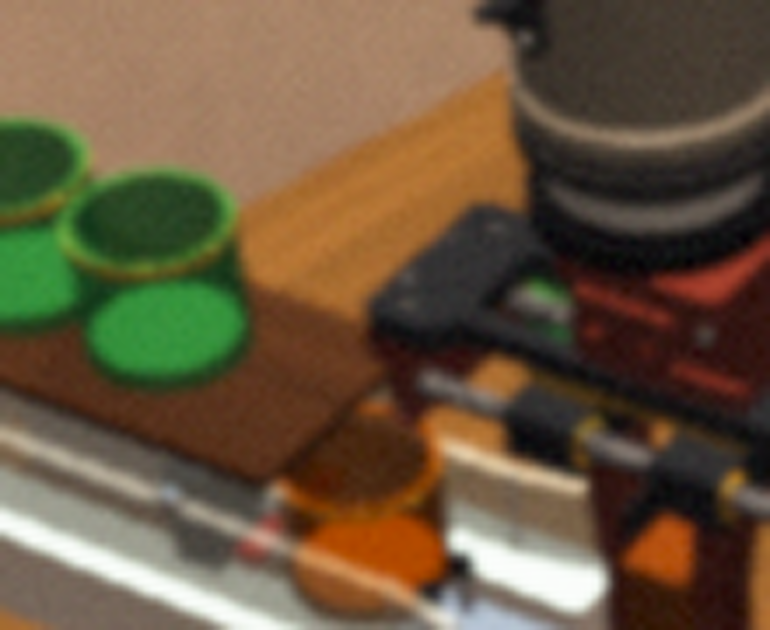

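Held 5.0–5.7 N for more than 2 s. Easing off slowly so the cup rides back with the buffer.

```bash
python3 -m crank '[[[0,-0.4,0,0],[0,-0.8,0,0],[0,-1.2,0,0],[0,-1.6,0,0],[0,-2,0,0],[0,-2.4,0,0],[0,-2.8,0,0],[0,-3.2,0,0]]]'|grep force
python3 -m crank '[[[0,-0.4,0,0],[0,-0.8,0,0],[0,-1.2,0,0],[0,-1.6,0,0],[0,-2,0,0],[0,-2.5,0,0],[0,-3,0,0],[0,-3.5,0,0]]]'|grep force
python3 -m crank '[[[0,-1,0,0],[0,-3,0,0],[0,-5,0,0],[0,-8,0,0],[0,-12,0,0],[0,-16,0,0],[0,-20,0,0],[0,-24,0,0]]]'|grep force
python3 f.py
python3 - <<'E'
from h import *
from bench import bot
s=bot.snapshot("side");crop(s,180,130,110,90,7,"s12")
E
```

```text
ft_force: [-0.8, 0.1, -1.7]
ft_force: [0.5, -0.9, -2.5]
ft_force: [-0.3, -0.3, -2.7]
fU [-0.4  0.6  0.7  0.6  0.5] mean 0.4 V 0.04 z -2.28 X 0.0451 t 34.75
```

View pics/s12.png

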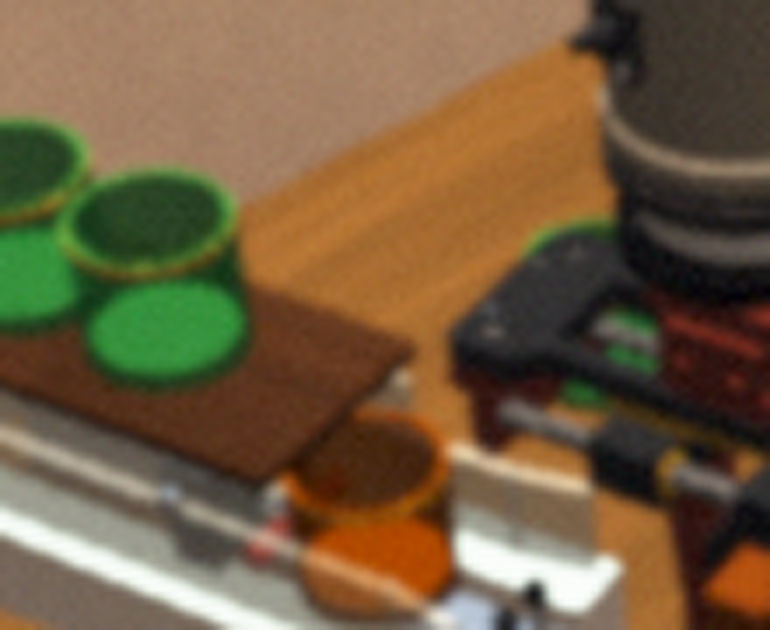

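The cup stayed upright at its pre-press position with the paddle withdrawn. Backing straight out of the slot.

```bash
python3 -m crank '[[[0,-6,0,0],[0,-14,0,0],[0,-24,0,0],[0,-35,0,0],[0,-46,0,0],[0,-57,0,0],[0,-68,0,0],[0,-78,0,0]]]'
python3 -m crank '[[[-1,-4,0,0],[-5,-6,0,0],[-11,-6,0,0],[-18,-6,0,0],[-25,-6,0,0],[-32,-6,0,0],[-38,-6,0,0],[-40,-6,0,0]]]'
python3 - <<'E'
from h import *
from bench import bot
o=bot.get_obs();print(rel([.492,-.194,.06],np.radians(-8.4),o))
E
```

```text
time: 35.8
position: [0.4922, 0.0008, 0.0627]
tcp_rot: [[0.0, 0.969, 0.247], [-0.0, 0.247, -0.969], [-1.0, 0.0, 0.0]]
ft_force: [0.2, -0.2, -2.9]
gripper_width: 0.0241
time: 36.8
position: [0.4873, -0.0005, 0.1031]
tcp_rot: [[0.001, 0.969, 0.247], [-0.0, 0.247, -0.969], [-1.0, 0.001, 0.0]]
ft_force: [-0.6, -0.2, -1.9]
gripper_width: 0.0237
(array([ 43.2, -43.4, 188.7]), np.float64(0.3965))
```

```bash
python3 -m crank '[[[0,-3,10,0.02],[0,-8,32,0.07],[0,-15,62,0.13],[0,-22,94,0.2],[0,-29,126,0.27],[0,-36,156,0.33],[0,-41,178,0.375],[0,-43.4,188.7,0.3965]]]'
python3 - <<'E'
from h import *
from bench import bot
o=bot.get_obs();print(rel([.491,-.195,.0412],np.radians(-8.3),o))
E
```

```text
time: 37.8
position: [0.4912, -0.1961, 0.1024]
tcp_rot: [[-0.0, 0.989, -0.15], [-0.0, -0.15, -0.989], [-1.0, -0.0, 0.0]]
ft_force: [-0.0, 0.5, -2.5]
gripper_width: 0.0239
(array([61.2, -0.3, -1.1]), np.float64(-0.0057))
```

```bash
python3 -m crank '[[[5,0,0,0],[13,0,-1,-0.005],[23,0,-1,-0.005],[33,0,-1,-0.005],[43,0,-1,-0.005],[50,0,-1,-0.005],[54,0,-1,-0.005],[56,0,-1,-0.005]]]'
python3 -m crank '[[[0.5,0,0,0],[1,0,0,0],[2,0,0,0],[3,0,0,0],[4,0,0,0],[4.7,0,0,0],[5.2,0,0,0],[5.2,0,0,0]]]'
python3 -c "
from h import *
from bench import bot
s=bot.snapshot('side');crop(s,310,120,110,110,7,'s13')"
```

```text
time: 38.8
position: [0.4919, -0.1931, 0.0465]
tcp_rot: [[0.0, 0.99, -0.141], [0.0, -0.141, -0.99], [-1.0, 0.0, -0.0]]
ft_force: [1.1, -0.3, -2.6]
gripper_width: 0.0236
time: 39.8
position: [0.4918, -0.193, 0.0414]
tcp_rot: [[-0.0, 0.99, -0.141], [0.0, -0.141, -0.99], [-1.0, -0.0, -0.0]]
ft_force: [0.1, 0.0, -3.1]
gripper_width: 0.0239
```

View pics/s13.png

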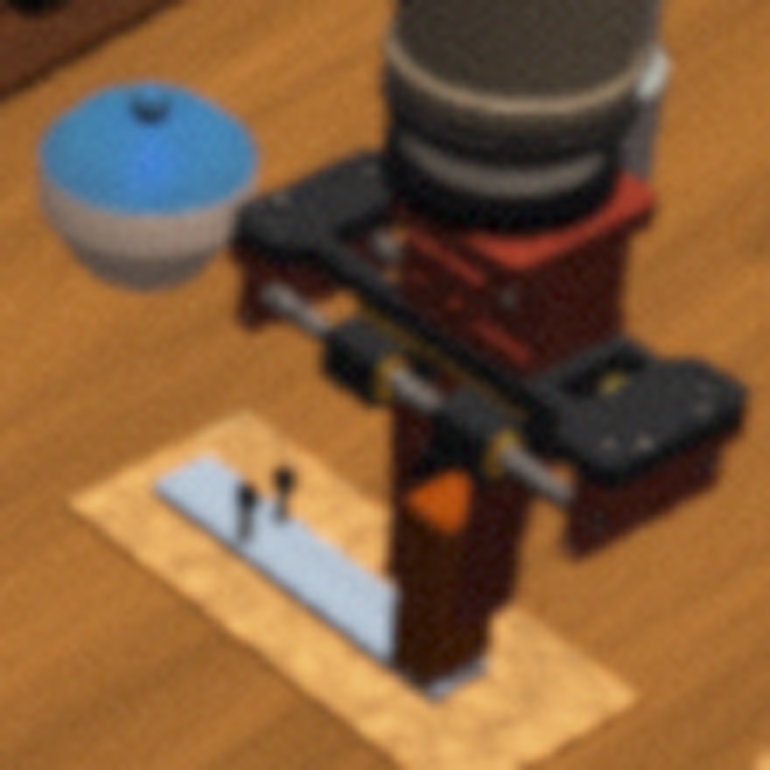

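Paddle is over the mat with 0.7 mm to go. Lowering that, releasing, then rising.

```bash
python3 -m crank '[[[0.2,0,0,0],[0.4,0,0,0],[0.6,0,0,0],[0.7,0,0,0],[0.8,0,0,0],[0.8,0,0,0],[0.8,0,0,0],[0.8,0,0,0]]]'
python3 -m crank '[[[0,0,0,0],[0,0,0,0],[0,0,0,0],[0,0,0,0],[0,0,0,0],[0,0,0,0],[0,0,0,0],[0,0,0,0]]]' 60 10
python3 -m crank '[[[-5,0,0,0],[-15,0,0,0],[-30,0,0,0],[-50,0,0,0],[-70,0,0,0],[-90,0,0,0],[-110,0,0,0],[-120,0,0,0]]]'
python3 -m crank '[[[0,-5,10,0],[0,-15,30,0],[0,-30,60,0],[0,-45,90,0],[0,-60,120,0],[0,-65,140,0],[0,-65,150,0],[0,-65,150,0]]]'
python3 - <<'E'
from h import *
from bench import bot
for n in("side","top"):
    s=bot.snapshot(n);np.savez(f"pics/{n}14.npz",**s);cv2.imwrite(f"pics/{n}14.png",s["image"][:,:,::-1])
    if n=="side":crop(s,310,150,110,90,7,"s14");crop(s,155,130,125,110,6,"s14d")
    else:crop(s,235,100,170,165,4,"t14")
E
```

```text
time: 40.85
position: [0.4919, -0.1931, 0.0407]
tcp_rot: [[0.0, 0.99, -0.141], [-0.0, -0.141, -0.99], [-1.0, 0.0, 0.0]]
ft_force: [-0.4, -0.2, -1.4]
gripper_width: 0.0236
time: 41.85
position: [0.4918, -0.193, 0.0406]
tcp_rot: [[-0.0, 0.99, -0.141], [0.0, -0.141, -0.99], [-1.0, -0.0, 0.0]]
ft_force: [-0.4, 0.6, -0.4]
gripper_width: 0.0599
time: 42.85
position: [0.4925, -0.1932, 0.1627]
tcp_rot: [[0.002, 0.99, -0.141], [-0.001, -0.141, -0.99], [-1.0, 0.002, 0.001]]
ft_force: [0.8, -0.8, -0.6]
gripper_width: 0.0598
time: 43.85
position: [0.406, -0.3327, 0.1602]
tcp_rot: [[-0.0, 0.99, -0.142], [0.001, -0.142, -0.99], [-1.0, -0.001, -0.0]]
ft_force: [0.3, -1.4, 0.3]
gripper_width: 0.0601
```

View pics/s14.png

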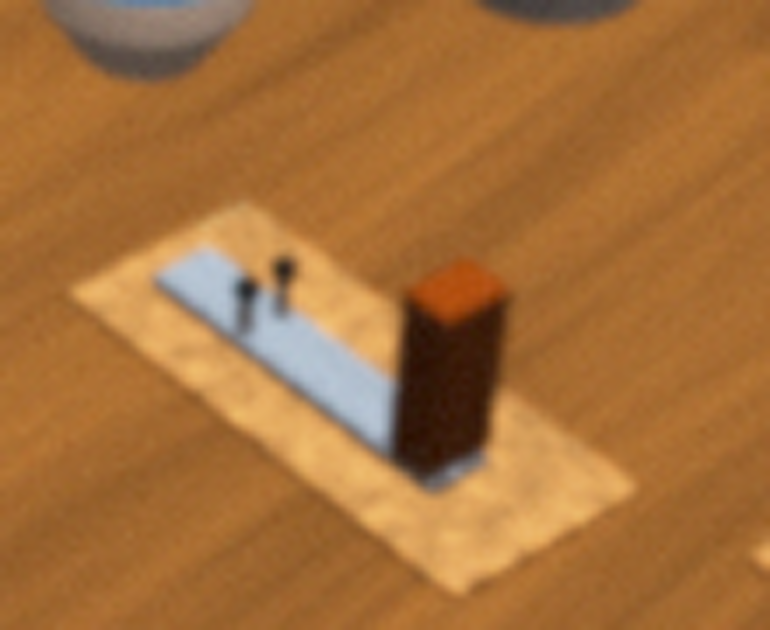

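View pics/s14d.png

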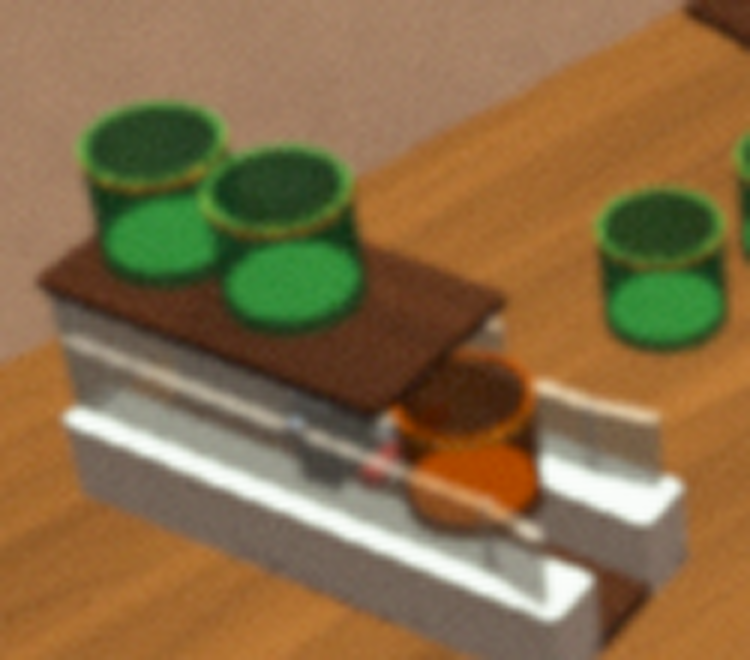

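View pics/t14.png

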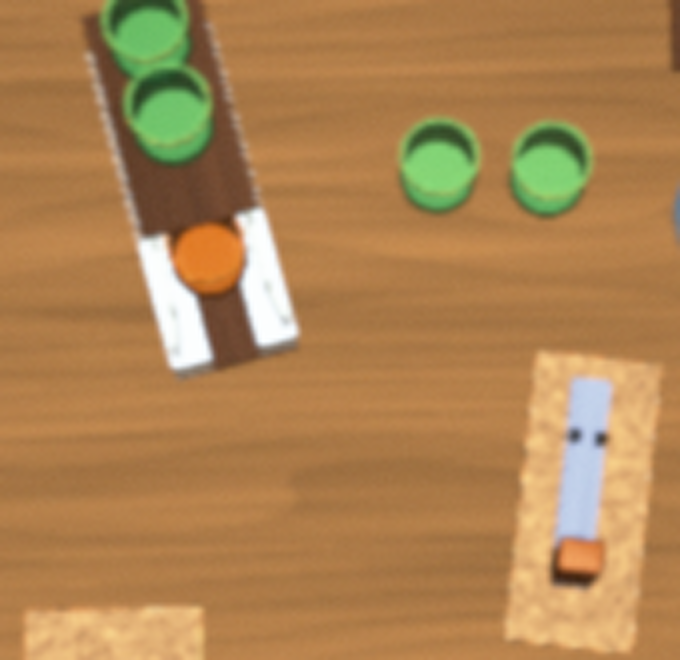

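View pics/top14.png

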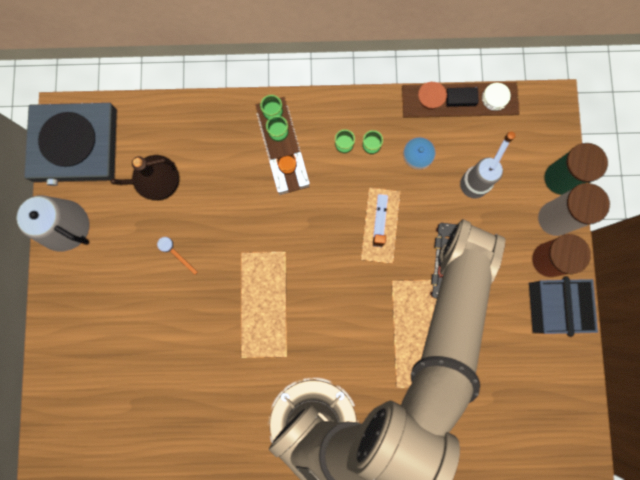

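```bash
python3 - <<'E'
from h import *
from bench import bot
t=load("top14")
u=lambda c:((c[0]+.5)/4-.5+235,(c[1]+.5)/4-.5+100)
P=plane(t,u((208,258)),.042)[:2]-M;print("cup base X,Y",np.round([P@U,P@V],4))
h=plane(t,u((580,556)),.084);mt=np.mean([plane(t,u(c),.004) for c in[(538,352),(661,366),(632,651),(507,638)]],0)
d=(h-mt)[:2];a=np.radians(-8.1);print("handle in mat",d@[np.cos(a),np.sin(a)],d@[-np.sin(a),np.cos(a)],h,mt)
bot.job_done();print("handed in",bot.get_obs()["time"])
E
```

```text
cup base X,Y [0.0715 0.0006]
handle in mat -0.052548554176561936 0.005310583609925869 [ 0.49007416 -0.19272707  0.084     ] [ 0.54135021 -0.20538883  0.004     ]
the job is handed in; nothing more can be done
the job is handed in; nothing more can be done
```

I carried the cup level on the paddle, set it on the rails just inside the mouth and pushed it in until it met the buffer. I pressed at about 5.0–5.7 N (the highest reading was 6.1 N) for over 2 s, eased off slowly, laid the paddle back on the smallest mat and released it. I handed the job in at about 44 s of the 72 s allowed; no verdict is reported.

**Last checks, from the pictures and the force reading:**
- **Cup:** it stands upright 0.6 mm off the middle line, 71.5 mm inside the mouth. It looks to be against the red buffer; I did not measure that gap directly.
- **Paddle:** it lies flat along the mat, handle 53 mm behind the mat's centre and 5 mm off its middle line.
- **Robot and bystanders:** the gripper is open and clear of everything. The bystanders look unmoved, except the tin, which the arm hid in the last top view. The fingers passed well above it.

**What disagreed:**
- **Cameras:** the side view read heights 3–6 mm too high, and its horizontal positions near the mouth were up to 8 mm off the top view's. I relied on the top view and used the side view only for relative checks.
- **Buffer position:** the cup met the buffer about 71 mm in, 1 mm beyond the stated limit of 70 mm. That is within my error in locating the mouth.
- **Vertical force:** the reading shifted by about 1.3 N during the press and returned to normal on release.

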